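# Tighten the fixture nut between its side blocks with a ring wrench

## Robot

A 7-joint arm with a two-finger parallel gripper is mounted at the origin on the work surface. World frame = base frame: x ahead of the robot, y to its left, z up, the work surface at z = 0. Lengths are in m, angles in rad, forces in N, time in s.
With the tool pointing down it reaches from about 0.4 to 0.85 m from the base axis. Payload 10.4 kg.
Tool frame: the origin (TCP) lies between the finger pads; the fingertips stand manip.finger_overhang ahead of it and the grasp point (between the pads) lies 11 mm behind it (manip.finger_overhang is the distance from the TCP to the fingertips, in m); x points along the fingers, z is the direction in which the jaws open and shut, and the axes are right-handed (so a half turn about x gives the same grasp; the last joint's range is limited). The gripper opens to 85 mm and grips with 20 to 120 N. Pads are 22 mm wide; open, the fingers measure 114 mm over their backs; the gripper's body (76 mm by 85 mm) begins 54 mm behind the grasp point. The pads swing forward as they close: fully open they stand 13 mm farther back than shut.
Start: joints at [-0.023, 0.332, -0.065, 1.46, 0.022, 1.35, -0.088], TCP at [0.625, 0, 0.239] pointing down, gripper open.
Joint ranges: [-2.6, 2.6], [-0.5, 2.12], [-1.47, 1.34], [0.16, 2.42], [-1.27, 4.41], [0.06, 2.06], [-2.6, 2.6]. Speed limits (rad/s): [2.22, 2.22, 2.79, 2.79, 3.14, 3.14, 3.14].

## Interface

Orientations are given as a unit quaternion [x, y, z, w].
In Python, from workcell import get_obs, camera, workorder, manip gives the robot as it stands. The module is installed in compiled form; this text tells all that it offers.
- The arm moves only by the tool play_rows, never from a script. Its argument "increments" is text: rows parted by semicolons, each of 4 numbers parted by spaces: the shift along the tool's x, y, z in m, then the turn about the tool's x in rad. A call has 1 to 20 rows; each row shifts and turns the pose as measured when the row begins, along the tool's axes as they then stand; what a row does not reach is not made up. A row lasts 1/10 s, in which the tool goes at most 50 mm and 8.59 degrees, less where a joint would pass 70% of its speed; a pose out of reach is approached as far as the arm can. A call is refused whole if a number of a shift passes 0.05 or a number of a turn 0.15, either way. A call with a gripper value outside its range is refused whole. "hand" is the gripper command: -1 is fully open, 1 is shut, values between are in proportion, set as the call begins (left out, the last holds). The fingers move at their own pace and stop on an object; "squeeze" is the grip in N (left out, the last holds). Time passes only in rows, so rows that do not move let the fingers close. It gives the time, the measured TCP pose, the force and the opening at its end, in the units of the state.
- get_obs(): the state, without advancing time (a new reading comes with each control period).
- camera(name): name is "scene" or "side" or "wrist"; returns a dict with "img" (400x640x3 uint8, blue, green, red), "fov_y" (degrees; the focal length in pixels is half the picture's height over the tangent of half this angle, whatever the lens; pixels are square), "cx", "cy" (the principal point, pixels), "R" (3x3) and "t" (3): a world point X has camera coordinates R X + t; the wrist camera has in their place "tool_from_camera" (4x4, takes a point from camera to tool coordinates, whose origin is the TCP and whose axes are the tool frame's). Camera axes: x right, y down, z forward; pixel columns grow to the right and rows downward; lengths in m; the calibration is good to about 2 mm. A picture is of the moment at which its call begins: read the wrist's pose just before it. There is no depth.
- workorder.hand_in(): hands the job in, once; it reports no verdict.
The state is a dict: "clock": time; "joint_pos": joint angles; "joint_velocities": joint speeds; "tau": joint torques, N m; "position": TCP position; "ee_rot": TCP orientation; "ft_force": force on the tool from outside, world axes, zero at the start; "torque": the same for the moment, N m; "grip_width": opening from 0.0 (shut) to 1.0 (fully open).
Only numpy, scipy, OpenCV 4.12 (cv2) and the standard library are available. Lean on these libraries where they do the work, as an engineer would, in place of code of your own. Each camera call takes 0.05 s, during which the arm holds its last target.

## Task

Pick up the double-ended ring wrench from the rubber mat, put its larger ring down over the brass hex nut between the two aluminium blocks, and turn the nut clockwise until it is tight at its stop, where its red line meets the red line on the base plate. The blocks allow only a short swing, so lift the wrench off, swing it back and reseat it for each stroke; turn the nut only with the wrench, never with the gripper. Then lay the wrench back flat, rings down, on the mat, and leave the roller, the jar and the small block where they stand.

Things in the scene. Friction and masses are not known exactly. Their poses are not given: they have to be found in the camera images.
- fixture: Fixed steel plate 200 x 170 x 12 mm with two upright aluminium blocks and, between them, a nut on a stud. Origin: on the work surface, straight below the nut's axis; x away from the robot (the handle comes in from the open -x side), y left, z up. Plate: x -95 to +105. Washer round the nut: radius 28, top at 16 mm. Stud: radius 8, top at 35. A low roller (radius 24, top at 36) at x +74.
- left_block (a point): Top inner front corner of the left (+y) block, where the handle meets it: fixture x -45, y +50 mm, 74 mm above the work surface. The block spans x -45 to +45 and y 50 to 84 in the fixture's axes. With the large ring on the nut, the handle can swing about 42 degrees to either side of the fixture's -x direction before it meets a block.
- right_block (a point): Top inner front corner of the right (-y) block, the mirror image of the left one: fixture x -45, y -50 mm, 74 mm above the work surface; the gap between the blocks is 100 mm wide.
- plate_line (a point): Inner end of the red line on the base plate, 29 mm from the nut's axis; the line is 22 mm long and runs straight out from the nut, 21 degrees from the fixture's -x direction towards +y.
- nut (a joint): Turn of the brass nut in rad, growing clockwise seen from above. 0 is loosest; 2.0 is tight at a hard stop, where its red line points along the red line on the plate. Starts between 0 and 0.65. It turns stiffly (about 0.6 N m, or 5 N at the middle of the wrench handle) and stays where it is left.
- nut_top (a point): Centre of the nut's top face, on its axis, 32 mm above the work surface. Turns with the nut: x points level along the nut's red line, square to one of its six flats; z up. The nut is a hexagon 30 mm across flats and 16 mm high, the top 3 mm chamfered; it does not rise or sink.
- wrench: Loose steel double-ended ring wrench, about 0.35 kg, 287 mm long, standing on its rings. Origin: midway between the rings, level with their undersides; x along the handle to the large ring, z up. Handle: straight bar 12 mm wide (y), 14 high, centre line at z 31, for x -80 to +80, cranked down to the rings beyond; a blue band marks its middle, within 5 mm of the balance point.
- big_ring (a point): Centre of the large ring's underside, 120 mm from the wrench's origin along +x; axes as the wrench. Ring 16 mm high, outer radius 25, open through; hexagonal hole 32.4 mm across flats, two flats square to the handle: it fits when the handle is square to a flat of the nut, every 60 degrees, with about 9 degrees of play either way. Seated, it stands 16 mm above the work surface.
- small_ring (a point): Centre of the small ring's underside, 120 mm from the wrench's origin along -x. Ring 16 mm high, outer radius 20, hexagonal hole 24 mm across flats: too small for the nut.
- mat: Fixed black rubber mat, 340 (x) x 140 (y) x 4 mm, on the work surface, on which the wrench lies at the start. Origin: centre of its underside; x along its length.
- spare_roller: Bystander: loose grooved steel roller, 52 mm across, 40 mm high, standing left of the fixture. Origin: centre of its underside. Leave it alone.
- grease_jar: Bystander: loose white jar with a red cap, 56 mm across, 60 mm high, left of the fixture. Origin: centre of its underside. Leave it alone.
- bend_block: Bystander: loose aluminium block 50 x 40 x 30 mm with a dark steel boss of radius 12 mm on top, 42 mm high in all, right of the mat. Origin: centre of its underside. Leave it alone.

How it is judged:
By the outcome, as a careful person would: the job done as asked, in the order asked, and still so for the second after the job is handed in, with the robot touching nothing.
It also fails if it takes over 61 s, if anything falls off the work surface, if the arm or the gripper's body presses on something with over 40 N, if the wrist force passes 120 N, or if a joint passes its speed limit or range.

## Working session

There is one attempt and no reset: what is moved stays moved. The work goes in short steps, Python scripts to look and compute and a tool call to move; the robot and the scene stay as the last step left them, time stands still between calls to the robot, and variables do not carry over. Pictures are saved under pics/ and viewed, and the job is handed in when it is done.

Besides the shell and the picture viewer there is one more tool, called after "Emit:" in YAML: its name, and indented under it one key for each argument. play_rows: Moves the arm, as the interface text tells. Its arguments: {"type":"object","properties":{"increments":{"type":"string"},"hand":{"type":"number"},"squeeze":{"type":"number"}},"required":["increments"]}

```bash
mkdir -p pics; ls; cat > h.py <<'E'
import numpy as np,cv2
from workcell import get_obs,camera,workorder,manip
from scipy.spatial.transform import Rotation as Ro
def snap(name,fn):
    c=camera(name); cv2.imwrite('pics/'+fn,c['img']); return c
def K(c):
    f=200/np.tan(np.radians(c['fov_y'])/2); return f,c['cx'],c['cy']
def pose(o):
    T=np.eye(4);T[:3,:3]=Ro.from_quat(o['ee_rot']).as_matrix();T[:3,3]=o['position'];return T
def ext(c,T=None):
    if 'R' in c and c['R'] is not None: 
        R=np.array(c['R']);t=np.array(c['t']);return R,t
    W=T@np.array(c['tool_from_camera']);Wi=np.linalg.inv(W);return Wi[:3,:3],Wi[:3,3]
def onplane(c,uv,z,T=None):
    f,cx,cy=K(c);R,t=ext(c,T);uv=np.atleast_2d(uv).astype(float)
    d=np.c_[(uv[:,0]-cx)/f,(uv[:,1]-cy)/f,np.ones(len(uv))]@R
    C=-R.T@t; s=(z-C[2])/d[:,2]; return C+d*s[:,None]
def proj(c,X,T=None):
    f,cx,cy=K(c);R,t=ext(c,T);P=np.atleast_2d(X)@R.T+t
    return np.c_[f*P[:,0]/P[:,2]+cx,f*P[:,1]/P[:,2]+cy]
E
python3 - <<'E'
from h import *
o=get_obs();print(o,manip.finger_overhang)
print(Ro.from_quat(o['ee_rot']).as_matrix().round(3))
for n in ['scene','side','wrist']:
    c=snap(n,n+'0.png');print({k:v for k,v in c.items() if k!='img'})
E
```

```text
pics
{'clock': 0.0, 'joint_pos': array([-0.0226155 ,  0.33287287, -0.06469987,  1.46097472,  0.0215685 ,
        1.34989156, -0.08854214]), 'joint_velocities': array([ 0.00138235, -0.0012308 , -0.00042765,  0.00017338,  0.00090115,
        0.00042241, -0.00032567]), 'tau': array([ 4.98105128e-04, -6.25449800e+01,  4.97091911e-02, -3.91610491e+01,
        1.63588714e-02,  9.83294769e-03, -6.01235030e-06]), 'position': array([6.24622512e-01, 1.42532102e-05, 2.38499344e-01]), 'ee_rot': array([-9.13680382e-06,  7.07619979e-01, -1.76154630e-05,  7.06593210e-01]), 'ft_force': array([ 0.41903328,  0.67298024, -0.39497227]), 'torque': array([ 0.05124806, -0.02129847,  0.0184922 ]), 'grip_width': 1.0021697349431795} 0.008
[[-0.001  0.     1.   ]
 [-0.     1.    -0.   ]
 [-1.    -0.    -0.001]]
{'fov_y': 46.00909660444867, 'cx': 320.6440197016218, 'cy': 191.04280658003077, 'R': array([[ 0.80034386,  0.59925756,  0.01844137],
       [ 0.38618999, -0.4917637 , -0.78040102],
       [-0.45859242,  0.63171104, -0.62500733]]), 't': array([-0.39559827, -0.12659343,  1.43625909])}
{'fov_y': 50.335209154261456, 'cx': 316.91791294789044, 'cy': 202.12020215315377, 'R': array([[ 0.98812521, -0.15345534, -0.00774749],
       [-0.08629876, -0.51256137, -0.85430285],
       [ 0.12712627,  0.84482679, -0.51971782]]), 't': array([-0.50900579,  0.11578614,  0.98372226])}
{'fov_y': 61.4845999884089, 'cx': 324.193361199278, 'cy': 199.18429003936288, 'tool_from_camera': array([[ 1.36428656e-05, -2.57725246e-01,  9.66218245e-01,
        -1.36547740e-01],
       [ 1.88188950e-04, -9.66218227e-01, -2.57725244e-01,
         6.47166059e-02],
       [ 9.99999982e-01,  1.85347708e-04,  3.53190580e-05,
        -7.57271259e-05],
       [ 0.00000000e+00,  0.00000000e+00,  0.00000000e+00,
         1.00000000e+00]])}
```

View pics/scene0.png

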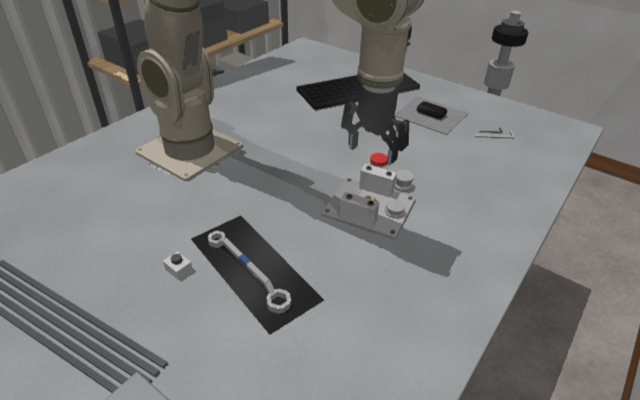

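View pics/side0.png

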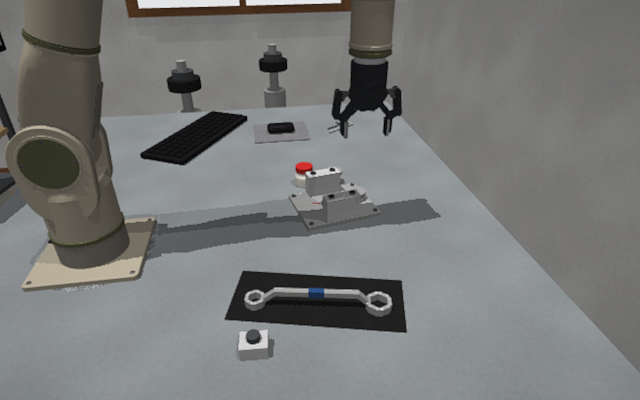

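View pics/wrist0.png

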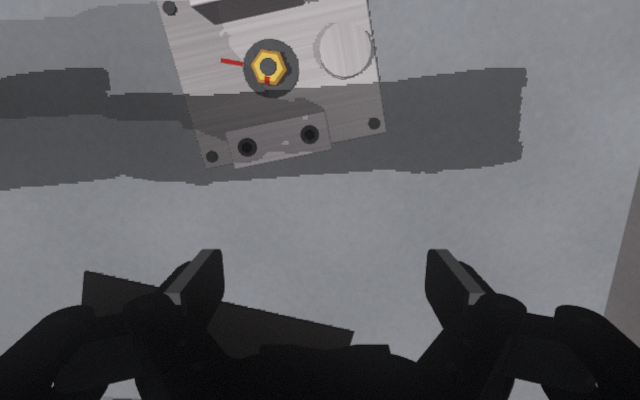

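The wrist view shows the nut at about (268,67), its red mark pointing down, the plate line at about (232,62) and the right block below. The wrench lies roughly along world x. Next I'll measure these.

```bash
python3 - <<'E'
import cv2
w=cv2.imread('pics/wrist0.png');cv2.imwrite('pics/w0z.png',cv2.resize(w[0:180,150:400],None,fx=3.2,fy=3.2,interpolation=cv2.INTER_CUBIC)[:600])
s=cv2.imread('pics/side0.png');cv2.imwrite('pics/s0z.png',cv2.resize(s[260:370,215:415],None,fx=4,fy=4,interpolation=cv2.INTER_CUBIC))
s=cv2.imread('pics/scene0.png');cv2.imwrite('pics/c0z.png',cv2.resize(s[210:335,160:330],None,fx=4.6,fy=4.6,interpolation=cv2.INTER_CUBIC))
E
```

```text
(no output)
```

View pics/w0z.png

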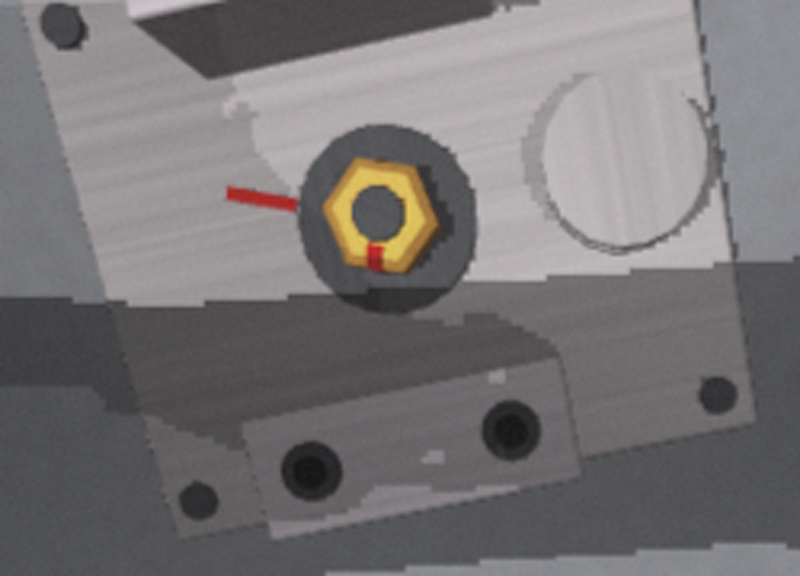

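View pics/s0z.png

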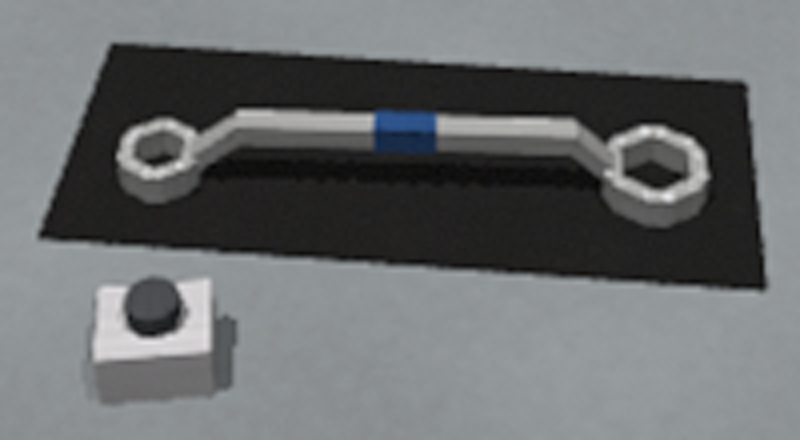

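View pics/c0z.png

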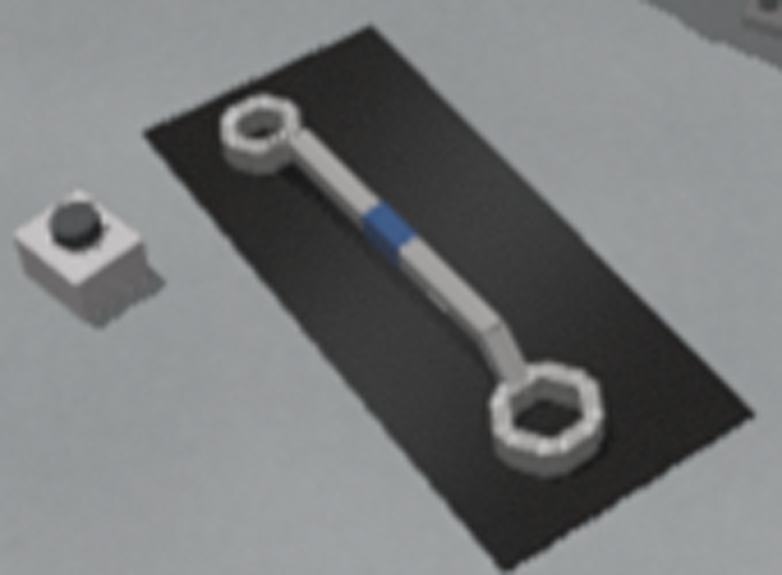

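```bash
python3 - <<'E'
from h import *
o=get_obs();T=pose(o)
cs=camera('side');cc=camera('scene');w=camera('wrist')
for nm,c,s,l,b in [('side',cs,(254.5,297),(379,300.2),(316.5,290.2)),('scene',cc,(216.3,237.2),(279.1,298.7),(245.2,258.7))]:
    S=onplane(c,s,.02)[0];L=onplane(c,l,.02)[0];B=onplane(c,b,.042)[0]
    print(nm,S.round(4),L.round(4),B.round(4),'len',np.linalg.norm(L-S),'mid',((S+L)/2).round(4),'yaw',np.degrees(np.arctan2(*(L-S)[[1,0]])))
img=w['img'];hsv=cv2.cvtColor(img,cv2.COLOR_BGR2HSV)
red=((hsv[...,0]<8)|(hsv[...,0]>172))&(hsv[...,1]>120)&(hsv[...,2]>60);red[200:]=0
n,lab,st,cen=cv2.connectedComponentsWithStats(red.astype(np.uint8))
for i in range(1,n):
    if st[i,4]>8: print('red',st[i],cen[i])
yel=(hsv[...,0]>12)&(hsv[...,0]<35)&(hsv[...,1]>80);yel[200:]=0
u=yel|red; u[:, :240]=0;u[:,300:]=0
cnt=max(cv2.findContours(u.astype(np.uint8),0,2)[0],key=cv2.contourArea)
print('nut blob',cv2.minEnclosingCircle(cnt),cnt.reshape(-1,2).mean(0))
z=lambda x,y:(150+x/3.2,y/3.2)
print('stud top',onplane(w,z(378,212.5),.035,T))
print('washer',onplane(w,z(388,219),.016,T))
pc=onplane(w,[z(180,537),z(755,420),z(693,0),z(27,0)],.012,T);print('plate',pc.round(4),np.linalg.norm(pc[1]-pc[0]),np.degrees(np.arctan2(*(pc[1]-pc[0])[[1,0]])))
pl=onplane(w,[z(228,193),z(297,204)],.012,T);print('line',pl.round(4),np.linalg.norm(pl[1]-pl[0]),np.degrees(np.arctan2(*(pl[0]-pl[1])[[1,0]])))
print('nut hex', onplane(w,[z(x,y) for x,y in [(356,158),(415,166),(438,218),(403,272),(347,264),(325,210)]],.031,T).round(4))
print('nutline',onplane(w,[z(376,246),z(375,268)],.032,T).round(4))
E
```

```text
side [ 0.3573 -0.2272  0.02  ] [ 0.5932 -0.2745  0.02  ] [ 0.4756 -0.2512  0.042 ] len 0.24062422532684094 mid [ 0.4753 -0.2508  0.02  ] yaw -11.3484049258636
scene [ 0.3578 -0.2302  0.02  ] [ 0.5935 -0.2769  0.02  ] [ 0.4755 -0.2522  0.042 ] len 0.2403340080438008 mid [ 0.4757 -0.2536  0.02  ] yaw -11.209165934783362
red [221  59  22   7  81] [231.20987654  61.82716049]
red [264  76   6   9  38] [266.23684211  80.44736842]
nut blob ((268.5, 67.0), 19.500099182128906) [268.45762712  66.71186441]
stud top [[0.57131825 0.10414559 0.035     ]]
washer [[0.57138183 0.10444175 0.016     ]]
plate [[0.4957 0.0032 0.012 ]
 [0.6899 0.0424 0.012 ]
 [0.6653 0.1668 0.012 ]
 [0.4643 0.1669 0.012 ]] 0.19812863997308258 11.423020186769932
line [[0.5207 0.1126 0.012 ]
 [0.5422 0.1093 0.012 ]] 0.0217686732960284 171.4546534937911
nut hex [[0.5648 0.1197 0.031 ]
 [0.5822 0.1175 0.031 ]
 [0.5886 0.1031 0.031 ]
 [0.5776 0.0877 0.031 ]
 [0.5607 0.09   0.031 ]
 [0.5548 0.1053 0.031 ]]
nutline [[0.5698 0.0951 0.032 ]
 [0.5693 0.0888 0.032 ]]
```

Emit:
play_rows:
  increments: "0.005 0 0 0.147;0.005 0 0 0.147;0.005 0 0 0.147;0.005 0 0 0.147;0.005 0 0 0.147;0.005 0 0 0.147;0.005 0 0 0.147;0.005 0 0 0.147;0.005 0 0 0.147;0.005 0 0 0.147;0.005 0 0 0.147;0.005 0 0 0.147"
  hand: -1
  squeeze: 60

```text
clock: 1.5
position: [0.6247, -0.0, 0.1766]
ee_rot: [-0.554, -0.44, 0.554, -0.439]
ft_force: [0.8, -0.4, -0.4]
grip_width: 1.001
```

```bash
cat >> h.py <<'E'
def yaw(o):
    R=pose(o)[:3,:3]; return np.degrees(np.arctan2(R[1,1],R[0,1]))
def delta(o,xyz,yw):
    R=pose(o)[:3,:3]; d=R.T@(np.array(xyz)-o['position']); a=(yaw(o)-yw+180)%360-180
    print('pos',o['position'].round(4),'yaw',yaw(o).round(2),'t',round(o['clock'],2),'F',o['ft_force'].round(1),'M',o['torque'].round(2),'grip',round(o['grip_width'],3))
    print('shift',d.round(4),'turn',round(np.radians(a),4), 'rows>=',np.linalg.norm(d)/.05)
E
python3 - <<'E'
from h import *
o=get_obs();delta(o,[.4755,-.252,.12],-11.3);print(o['joint_pos'].round(2), pose(o)[:3,:3].round(3))
E
```

```text
pos [ 0.6247 -0.      0.1766] yaw -13.17 t 1.5 F [ 0.8 -0.4 -0.4] M [ 0.03 -0.02 -0.01] grip 1.001
shift [ 0.0567 -0.0878  0.2794] turn -0.0327 rows>= 5.965647562465295
[-0.22  0.37  0.18  1.55 -0.07  1.23 -1.82] [[-0.001  0.974 -0.228]
 [ 0.    -0.228 -0.974]
 [-1.    -0.001 -0.   ]]
```

Emit:
play_rows:
  increments: "0.007 -0.011 0.035 -0.004;0.007 -0.011 0.035 -0.004;0.007 -0.011 0.035 -0.004;0.007 -0.011 0.035 -0.004;0.007 -0.011 0.035 -0.004;0.007 -0.011 0.035 -0.004;0.007 -0.011 0.035 -0.004;0.007 -0.011 0.034 -0.005;0 0 0 0"

```text
clock: 2.4
position: [0.472, -0.2597, 0.1171]
ee_rot: [0.547, 0.448, -0.547, 0.448]
ft_force: [-0.2, 0.2, -0.3]
grip_width: 0.996
```

```bash
python3 - <<'E'
from h import *
o=get_obs();delta(o,[.4755,-.252,.024],-11.3);print(o['joint_pos'].round(2))
w=snap('wrist','w1.png');c=snap('scene','c1.png');np.save('T1.npy',pose(o))
E
```

```text
pos [ 0.472  -0.2597  0.1171] yaw -11.38 t 2.4 F [-0.2  0.2 -0.3] M [-0.01 -0.01 -0.02] grip 0.996
shift [ 0.0931  0.0019 -0.0082] turn -0.0015 rows>= 1.870324688777797
[ 0.13  0.25  0.33  1.85 -0.09  1.05 -1.27]
```

View pics/w1.png

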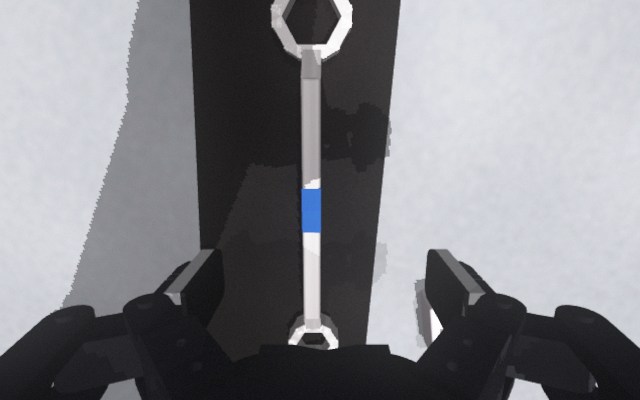

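View pics/c1.png

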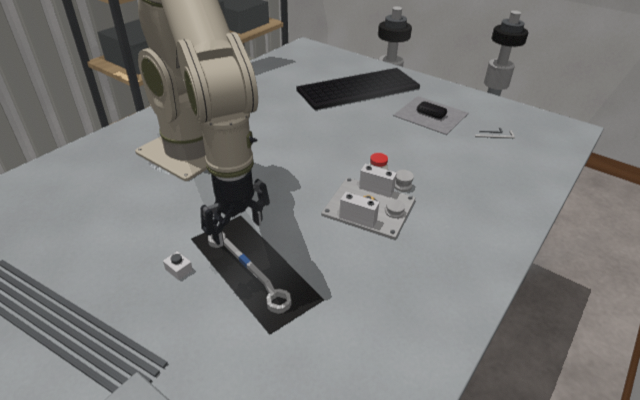

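```bash
python3 - <<'E'
from h import *
T=np.load('T1.npy');w=camera('wrist');c=camera('scene')
print('band top corners',onplane(w,[(302,189),(321,189),(321,232),(302,232)],.042,T).round(4))
p=onplane(w,[(311.5,210.5),(311,15)],[.042],T);print(p)
print('handle top pts',onplane(w,[(311.5,90),(312,315)],.042,T).round(4))
print('ring top',onplane(w,[(311.5,15)],.02,T).round(4))
print('boss',onplane(c,(177,258),.042),'jar cap',onplane(c,(379,158.5),.06),'roller2',onplane(c,[(404,177),(396,208)],[.04],))
E
```

```text
band top corners [[ 0.4899 -0.249   0.042 ]
 [ 0.4875 -0.261   0.042 ]
 [ 0.4585 -0.2551  0.042 ]
 [ 0.461  -0.2427  0.042 ]]
[[ 0.47448038 -0.25202005  0.042     ]
 [ 0.58808763 -0.27573765  0.042     ]]
handle top pts [[ 0.5483 -0.2676  0.042 ]
 [ 0.3977 -0.2362  0.042 ]]
ring top [[ 0.5935 -0.2763  0.02  ]]
boss [[ 0.35665347 -0.34184941  0.042     ]] jar cap [[0.51763687 0.23814932 0.06      ]] roller2 [[0.60363736 0.23074673 0.04      ]
 [0.65099023 0.1040641  0.04      ]]
```

The band centre is at (0.4745, -0.252) in both views, the handle yaw is about -11.5° and the bend block is clear of the fingers. Descending to grasp.

Emit:
play_rows:
  increments: "0.02 0.001 -0.004 0.003;0.03 0 -0.003 0;0.025 0 -0.001 0;0.015 0 0 0;0.003 0 0 0"

```text
clock: 3.1
position: [0.4862, -0.2385, 0.0243]
ee_rot: [0.546, 0.452, -0.54, 0.454]
ft_force: [0.4, -0.4, 0.2]
grip_width: 1.002
```

```bash
python3 - <<'E'
from h import *
o=get_obs();delta(o,[.4746,-.252,.024],-11.5)
E
```

```text
pos [ 0.4862 -0.2385  0.0243] yaw -10.37 t 3.1 F [ 0.4 -0.4  0.2] M [0.01 0.02 0.01] grip 1.002
shift [ 0.0001 -0.009   0.0154] turn 0.0197 rows>= 0.35619386531626895
```

Emit:
play_rows:
  increments: "0 -0.005 0.008 0;0 -0.004 0.007 0.015;0 0 0 0"

```text
clock: 3.4
position: [0.4755, -0.2514, 0.0256]
ee_rot: [0.55, 0.448, -0.542, 0.451]
ft_force: [0.9, -0.2, 0.0]
grip_width: 1.0
```

```bash
python3 - <<'E'
from h import *
o=get_obs();delta(o,[.4746,-.252,.024],-11.5);print(pose(o)[:3,:3].round(3),o['joint_pos'].round(3),o['joint_velocities'].round(3))
E
```

```text
pos [ 0.4755 -0.2514  0.0256] yaw -11.12 t 3.4 F [ 0.9 -0.2  0. ] M [-0.   -0.01 -0.02] grip 1.0
shift [ 0.0016 -0.0008  0.0007] turn 0.0067 rows>= 0.03802589256157024
[[ 0.01   0.981 -0.193]
 [ 0.004 -0.193 -0.981]
 [-1.     0.009 -0.006]] [ 0.15   0.372  0.297  1.924 -0.151  0.858 -1.238] [-0.005 -0.011 -0.01  -0.011  0.002  0.006  0.002]
```

Emit:
play_rows:
  increments: "0.0015 -0.001 0.0005 0.007;0 0 0 0;0 0 0 0;0 0 0 0;0 0 0 0;0 0 0 0;0 0 0 0;0 0 0 0"
  hand: 1
  squeeze: 80

```text
clock: 4.2
position: [0.4756, -0.2524, 0.0263]
ee_rot: [0.552, 0.445, -0.543, 0.449]
ft_force: [-1.1, -0.7, 0.9]
grip_width: 0.122
```

```bash
python3 - <<'E'
from h import *
o=get_obs();delta(o,[.4746,-.252,.024],-11.5)
print(pose(o)[:3,0].round(4)); snap('wrist','w2.png')
E
```

```text
pos [ 0.4756 -0.2524  0.0263] yaw -11.6 t 4.2 F [-1.1 -0.7  0.9] M [-0.03  0.15 -0.04] grip 0.122
shift [ 0.0023 -0.0011 -0.0002] turn -0.0017 rows>= 0.05082095218950642
[ 0.0141  0.0026 -0.9999]
```

View pics/w2.png

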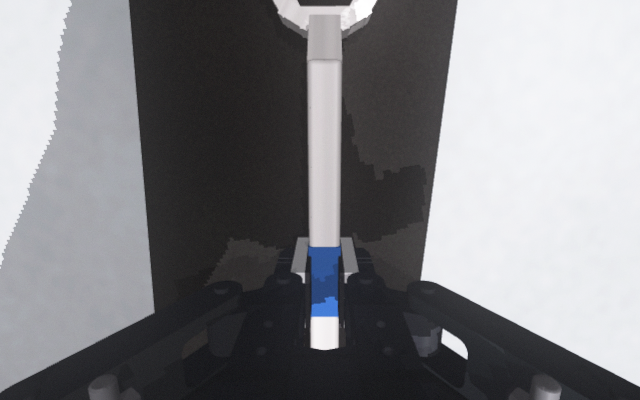

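Emit:
play_rows:
  increments: "-0.01 0 0 0;-0.02 0 0 0;-0.025 0 0 0;-0.025 0 0 0;-0.015 0 0 0;0 0 0 0"

```text
clock: 4.85
position: [0.4719, -0.2516, 0.1248]
ee_rot: [0.551, 0.446, -0.545, 0.448]
ft_force: [0.3, -0.3, -3.0]
grip_width: 0.123
```

```bash
python3 - <<'E'
from h import *
o=get_obs();delta(o,[.4615,.057,.12],23.3)
print(pose(o)[:3,0].round(4)); snap('wrist','w3.png');snap('side','s3.png')
E
```

```text
pos [ 0.4719 -0.2516  0.1248] yaw -11.61 t 4.85 F [ 0.3 -0.3 -3. ] M [-0.06  0.03 -0.01] grip 0.123
shift [ 0.0062 -0.0724 -0.3002] turn -0.6092 rows>= 6.176629666488799
[ 0.0085  0.0046 -1.    ]
```

View pics/s3.png

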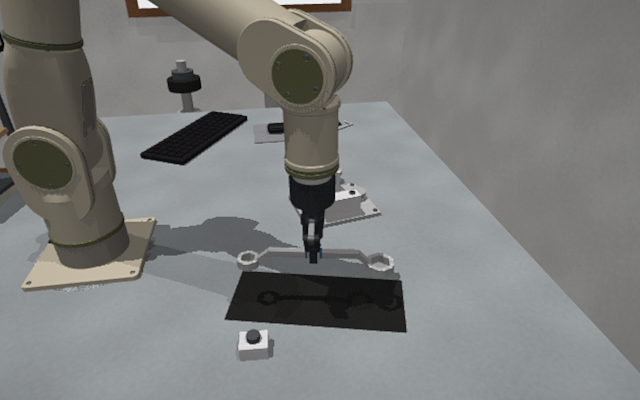

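Emit:
play_rows:
  increments: "0 -0.005 -0.02 0;0 -0.01 -0.04 0;0 -0.01 -0.04 0;0 -0.01 -0.04 0;0 -0.01 -0.04 0;0 -0.01 -0.04 0;0 -0.009 -0.035 0;0 -0.005 -0.02 -0.08;0 0 0 -0.12;0 0 0 -0.12;0 0 0 -0.12;0 0 0 -0.1;0 0 0 -0.05;0 0 0 0"

```text
clock: 6.35
position: [0.4479, 0.0407, 0.1078]
ee_rot: [0.379, 0.601, -0.386, 0.588]
ft_force: [-0.6, -0.1, -3.3]
grip_width: 0.124
```

```bash
python3 - <<'E'
from h import *
o=get_obs();delta(o,[.4615,.057,.12],23.3)
print(pose(o)[:3,0].round(4),o['joint_pos'].round(2)); w=snap('wrist','w4.png');np.save('T4.npy',pose(o))
E
```

```text
pos [0.4479 0.0407 0.1078] yaw 24.43 t 6.35 F [-0.6 -0.1 -3.3] M [-0.02  0.01  0.05] grip 0.124
shift [-0.0124  0.0189 -0.0093] turn 0.0197 rows>= 0.48941770626553843
[-0.0204  0.0016 -0.9998] [-0.23  0.09  0.04  2.05 -0.01  1.03 -1.33]
```

View pics/w4.png

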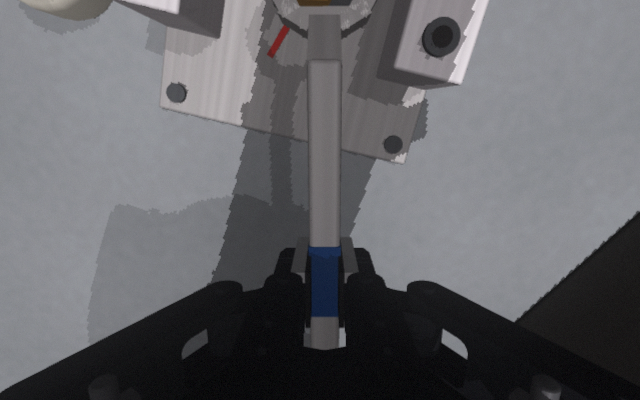

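```bash
cat >> h.py <<'E'
Tg=np.eye(4);Tg[:3,:3]=Ro.from_quat([.552,.445,-.543,.449]).as_matrix();Tg[:3,3]=[.4756,-.2524,.0263]
Wg=np.eye(4);a=np.radians(-11.5);Wg[:3,:3]=[[np.cos(a),-np.sin(a),0],[np.sin(a),np.cos(a),0],[0,0,1]];Wg[:3,3]=[.4753-0.0002,-.2523,.004]
TW=np.linalg.inv(Tg)@Wg   # wrench in tool
NUT=np.array([.5713,.1043]);PSI=12.2
def wr(o):
    W=pose(o)@TW; r=W@np.array([.12,0,0,1]); s=W@np.array([-.12,0,0,1])
    return W,r[:3],s[:3]
def goto(o,phi,zring):
    # shift such that ring centre at nut, handle angle phi (deg; + clockwise), ring underside zring
    W,r,s=wr(o); yw=np.degrees(np.arctan2(W[1,0],W[0,0])); 
    print('t',round(o['clock'],2),'pos',o['position'].round(4),'F',o['ft_force'].round(1),'M',o['torque'].round(2),'grip',round(o['grip_width'],3))
    print('ring off nut',((r[:2]-NUT)*1000).round(1),'z',round(r[2]*1000,1),'small z',round(s[2]*1000,1),'phi',round(PSI-yw,2),'axis',W[:3,2].round(4))
    turn=np.radians(yw-(PSI-phi)); 
    T=pose(o); q=T[:3,:3]@Ro.from_rotvec([turn,0,0]).as_matrix()
    roff=q@(TW@np.array([.12,0,0,1]))[:3]
    tgt=np.r_[NUT,zring]-roff; d=T[:3,:3].T@(tgt-T[:3,3])
    print('-> shift mm',(d*1000).round(1),'turn',round(turn,4))
E
python3 - <<'E'
from h import *
o=get_obs();goto(o,-11,.08);goto(o,-11,.045)
w=cv2.imread('pics/w4.png');cv2.imwrite('pics/w4z.png',cv2.resize(w[0:110,220:420],None,fx=4,fy=4,interpolation=cv2.INTER_CUBIC))
E
```

```text
t 6.4 pos [0.4478 0.0407 0.1078] F [ 0.1  0.1 -3.1] M [-0.04 -0.02 -0.  ] grip 0.123
ring off nut [-15.4 -14.6] z 81.9 small z 89.2 phi -12.16 axis [0.0292 0.0093 0.9995]
-> shift mm [ 1.6 20.1 -9.3] turn 0.0202
t 6.4 pos [0.4478 0.0407 0.1078] F [ 0.1  0.1 -3.1] M [-0.04 -0.02 -0.  ] grip 0.123
ring off nut [-15.4 -14.6] z 81.9 small z 89.2 phi -12.16 axis [0.0292 0.0093 0.9995]
-> shift mm [36.6 20.7 -9. ] turn 0.0202
```

View pics/w4z.png

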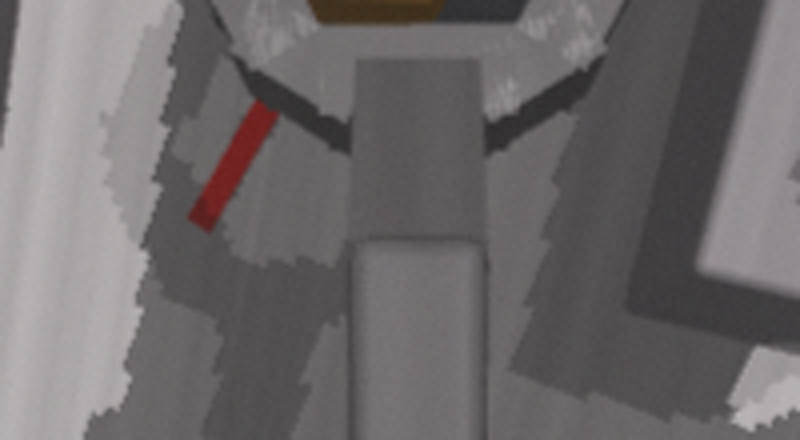

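Emit:
play_rows:
  increments: "0 0.007 -0.003 0.01;0 0.007 -0.003 0.01;0 0.006 -0.003 0;0.01 0 0 0;0.015 0 0 0;0.008 0 0 0;0 0 0 0"

```text
clock: 7.1
position: [0.4631, 0.0588, 0.071]
ee_rot: [0.387, 0.596, -0.394, 0.583]
ft_force: [-0.3, 0.7, -3.4]
grip_width: 0.121
```

```bash
python3 - <<'E'
from h import *
o=get_obs();goto(o,-11,.045)
w=snap('wrist','w5.png');snap('scene','c5.png');s=snap('side','s5.png')
im=np.hstack([cv2.resize(w['img'][0:110,220:420],None,fx=4,fy=4,interpolation=cv2.INTER_CUBIC)]);a=cv2.resize(s['img'][140:240,260:420],None,fx=5,fy=5,interpolation=cv2.INTER_CUBIC)[:,:800]
cv2.imwrite('pics/w5z.png',im);cv2.imwrite('pics/s5z.png',a)
E
```

```text
t 7.1 pos [0.4631 0.0588 0.071 ] F [-0.3  0.7 -3.4] M [-0.02  0.03 -0.01] grip 0.121
ring off nut [1. 1.] z 44.9 small z 52.6 phi -10.81 axis [0.0308 0.0094 0.9995]
-> shift mm [-0.1 -1.3  0.9] turn -0.0034
```

View pics/w5z.png

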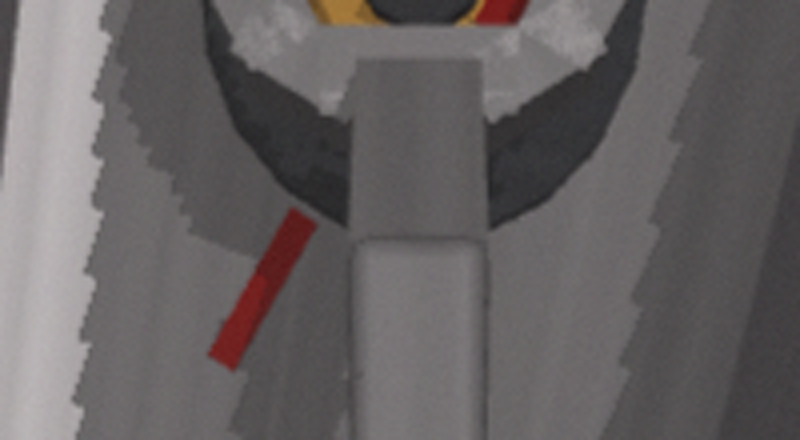

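View pics/s5z.png

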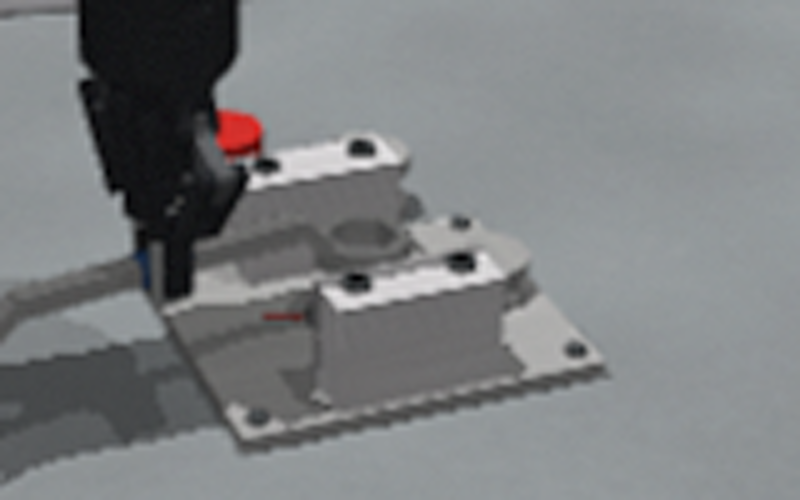

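View pics/c5.png

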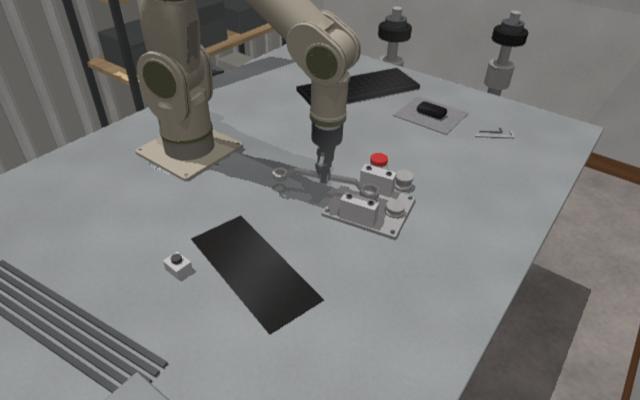

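Emit:
play_rows:
  increments: "0.004 -0.001 0.001 -0.003;0.006 0 0 0;0.004 0 0 0;0 0 0 0"

```text
clock: 7.65
position: [0.4641, 0.0575, 0.0587]
ee_rot: [0.387, 0.595, -0.392, 0.585]
ft_force: [0.8, 0.0, -2.4]
grip_width: 0.124
```

```bash
python3 - <<'E'
from h import *
o=get_obs();goto(o,-11,.016)
w=snap('wrist','w6.png')
cv2.imwrite('pics/w6z.png',cv2.resize(w['img'][0:110,220:420],None,fx=4,fy=4,interpolation=cv2.INTER_CUBIC))
E
```

```text
t 7.65 pos [0.4641 0.0575 0.0587] F [ 0.8  0.  -2.4] M [-0.04  0.03  0.03] grip 0.124
ring off nut [ 2. -0.] z 33.2 small z 39.7 phi -10.96 axis [0.0259 0.0083 0.9996]
-> shift mm [17.2 -1.6 -0.6] turn -0.0008
```

View pics/w6z.png

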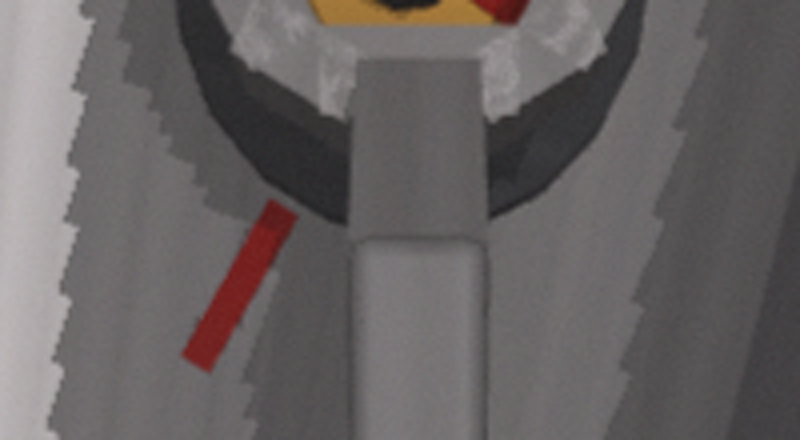

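```bash
python3 - <<'E'
from h import *
o=get_obs();T=pose(o);w=camera('wrist')
h=np.array([np.cos(np.radians(23.2)),np.sin(np.radians(23.2))])
p=onplane(w,[(220+402/4,10/4)],.035,T)[0]; print('stud near edge',p, 'centre',p[:2]+.008*h, 'nut',NUT)
W,r,s=wr(o)
# handle centreline in image vs. model, ring near inner flat top edge z
for xw in (.05,.08): print(proj(w,(W@np.array([xw,0,.038,1]))[:3],T))
print('ring inner near flat top edge model',proj(w,(W@np.array([.12-.0162,0,.016,1]))[:3],T),'seen',(220+418/4,27/4))
E
```

```text
stud near edge [0.56319354 0.10135956 0.035     ] centre [0.57054662 0.1045111 ] nut [0.5713 0.1043]
[[322.97965288 153.02116218]]
[[322.85855853  64.17798675]]
ring inner near flat top edge model [[323.36338135   6.29991662]] seen (324.5, 6.75)
```

Emit:
play_rows:
  increments: "0 -0.002 -0.001 0;0.003 0 0 0;0.003 0 0 0;0 0 0 0"

```text
clock: 8.15
position: [0.4621, 0.0579, 0.0531]
ee_rot: [0.387, 0.595, -0.392, 0.585]
ft_force: [0.2, -0.2, -1.9]
grip_width: 0.125
```

```bash
python3 - <<'E'
from h import *
o=get_obs();goto(o,-11,.016)
E
```

```text
t 8.15 pos [0.4621 0.0579 0.0531] F [ 0.2 -0.2 -1.9] M [-0.    0.02 -0.07] grip 0.125
ring off nut [0.  0.4] z 27.7 small z 33.9 phi -10.96 axis [0.0246 0.008  0.9997]
-> shift mm [11.7 -0.   0.5] turn -0.0006
```

Emit:
play_rows:
  increments: "0.004 0 0 0;0.004 0 0 0;0.003 0 0 0;0 0 0 0"

```text
clock: 8.55
position: [0.4621, 0.0579, 0.0411]
ee_rot: [0.387, 0.595, -0.392, 0.585]
ft_force: [-1.4, -0.7, -1.2]
grip_width: 0.123
```

```bash
python3 - <<'E'
from h import *
o=get_obs();goto(o,-11,.016)
E
```

```text
t 8.55 pos [0.4621 0.0579 0.0411] F [-1.4 -0.7 -1.2] M [ 0.02  0.01 -0.05] grip 0.123
ring off nut [0.  0.4] z 15.7 small z 21.9 phi -10.97 axis [0.0243 0.0079 0.9997]
-> shift mm [-0.3 -0.2  0.5] turn -0.0006
```

Emit:
play_rows:
  increments: "0 0.0003 -0.008 0.07;0 0.0003 -0.008 0.07;0 0.0003 -0.008 0.07;0 0.0003 -0.008 0.07;0 0 0 0"

```text
clock: 9.05
position: [0.4525, 0.0901, 0.0412]
ee_rot: [0.467, 0.533, -0.474, 0.523]
ft_force: [-0.5, -0.3, -2.1]
grip_width: 0.124
```

```bash
python3 - <<'E'
from h import *
o=get_obs();goto(o,36,.016)
E
```

```text
t 9.05 pos [0.4525 0.0901 0.0412] F [-0.5 -0.3 -2.1] M [ 0.04 -0.1   0.27] grip 0.124
ring off nut [-0.8 -0.5] z 15.3 small z 22.5 phi 5.53 axis [0.0294 0.0054 0.9996]
-> shift mm [ -0.7  17.4 -60.8] turn 0.5319
```

Emit:
play_rows:
  increments: "0 0.001 -0.009 0.075;0 0.0005 -0.009 0.075;0 0.0005 -0.009 0.075;0 0.0004 -0.009 0.075;0 0 0 0"

```text
clock: 9.55
position: [0.4534, 0.1251, 0.0412]
ee_rot: [-0.537, -0.457, 0.549, -0.448]
ft_force: [-2.3, 0.3, -0.3]
grip_width: 0.124
```

```bash
python3 - <<'E'
from h import *
o=get_obs();goto(o,36,.016)
w=snap('wrist','w7.png');snap('scene','c7.png')
E
```

```text
t 9.55 pos [0.4534 0.1251 0.0412] F [-2.3  0.3 -0.3] M [ 0.35 -0.06  0.3 ] grip 0.124
ring off nut [-1.2 -0.7] z 14.9 small z 22.9 phi 22.55 axis [0.0345 0.0039 0.9994]
-> shift mm [ -1.1   4.3 -28.7] turn 0.2348
```

View pics/w7.png

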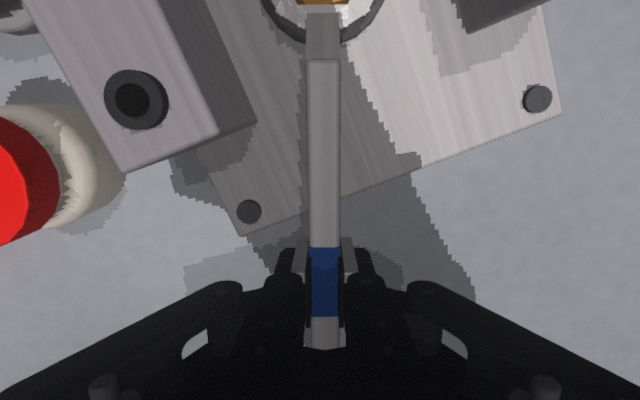

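Emit:
play_rows:
  increments: "-0.0003 0.001 -0.009 0.075;-0.0003 0.001 -0.009 0.075;-0.0003 0.001 -0.009 0.075;0 0 0 0"

```text
clock: 10.05
position: [0.4604, 0.1495, 0.0413]
ee_rot: [-0.581, -0.396, 0.597, -0.386]
ft_force: [0.5, 2.6, 0.2]
grip_width: 0.122
```

```bash
python3 - <<'E'
from h import *
o=get_obs();goto(o,37,.016)
w=snap('wrist','w8.png');snap('scene','c8.png')
E
```

```text
t 10.05 pos [0.4604 0.1495 0.0413] F [0.5 2.6 0.2] M [ 0.73 -0.46  0.5 ] grip 0.122
ring off nut [-1.8 -1.2] z 14.6 small z 23.5 phi 35.05 axis [4.040e-02 7.000e-04 9.992e-01]
-> shift mm [-1.4  1.2 -5.9] turn 0.0341
```

View pics/w8.png

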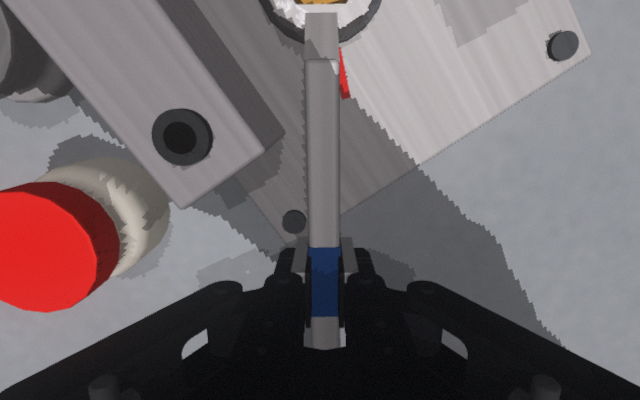

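Emit:
play_rows:
  increments: "0 0.0005 -0.006 0.045;0 0 0 0;-0.005 0 0 0;-0.015 0 0 0;-0.025 0 0 0;-0.02 0 0 0;0 0 0 0"

```text
clock: 10.85
position: [0.4712, 0.1445, 0.1086]
ee_rot: [-0.591, -0.382, 0.601, -0.378]
ft_force: [0.9, 0.4, -3.0]
grip_width: 0.122
```

```bash
python3 - <<'E'
from h import *
o=get_obs();goto(o,-31,.08)
w=snap('wrist','w9.png');snap('scene','c9.png')
E
```

```text
t 10.85 pos [0.4712 0.1445 0.1086] F [ 0.9  0.4 -3. ] M [ 0.03 -0.   -0.  ] grip 0.122
ring off nut [  7.6 -10.3] z 83.4 small z 89.2 phi 37.14 axis [0.0281 0.0035 0.9996]
-> shift mm [  3.5  63.6 104.5] turn -1.1892
```

View pics/w9.png

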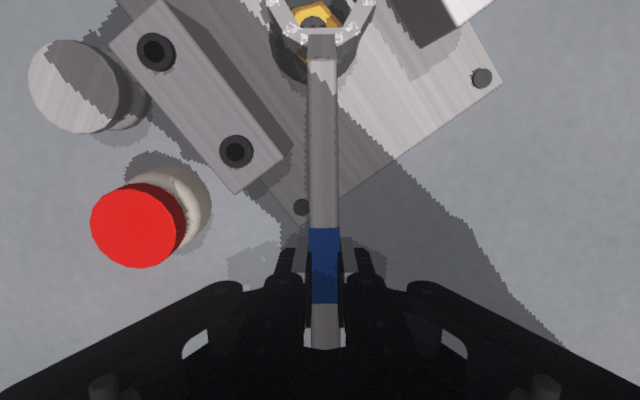

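```bash
python3 - <<'E'
from h import *
w=cv2.imread('pics/w9.png');cv2.imwrite('pics/w9z.png',cv2.resize(w[0:110,220:420],None,fx=4,fy=4,interpolation=cv2.INTER_CUBIC))
s=camera('side')['img'];cv2.imwrite('pics/s9.png',cv2.resize(s[110:310,200:420],None,fx=3,fy=3,interpolation=cv2.INTER_CUBIC))
for f in ['w4','w8','w9']:
    im=cv2.imread(f'pics/{f}.png');hsv=cv2.cvtColor(im,cv2.COLOR_BGR2HSV)
    b=(hsv[...,0]>100)&(hsv[...,0]<125)&(hsv[...,1]>120)
    ys,xs=np.nonzero(b[:, 300:350]);print(f,'blue',ys.min(),ys.max(), [ (y,np.nonzero(b[y,290:360])[0].min()+290,np.nonzero(b[y,290:360])[0].max()+290) for y in (ys.min()+3,ys.min()+30,ys.max()-10)])
E
```

```text
w4 blue 246 398 [(np.int64(249), np.int64(308), np.int64(340)), (np.int64(276), np.int64(311), np.int64(337)), (np.int64(388), np.int64(355), np.int64(355))]
w8 blue 247 399 [(np.int64(250), np.int64(308), np.int64(340)), (np.int64(277), np.int64(311), np.int64(337)), (np.int64(389), np.int64(290), np.int64(290))]
w9 blue 228 399 [(np.int64(231), np.int64(309), np.int64(339)), (np.int64(258), np.int64(311), np.int64(337)), (np.int64(389), np.int64(341), np.int64(351))]
```

View pics/w9z.png

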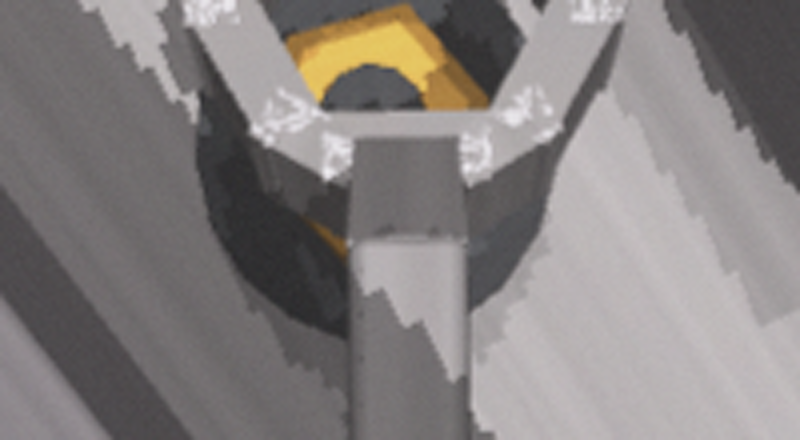

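View pics/s9.png

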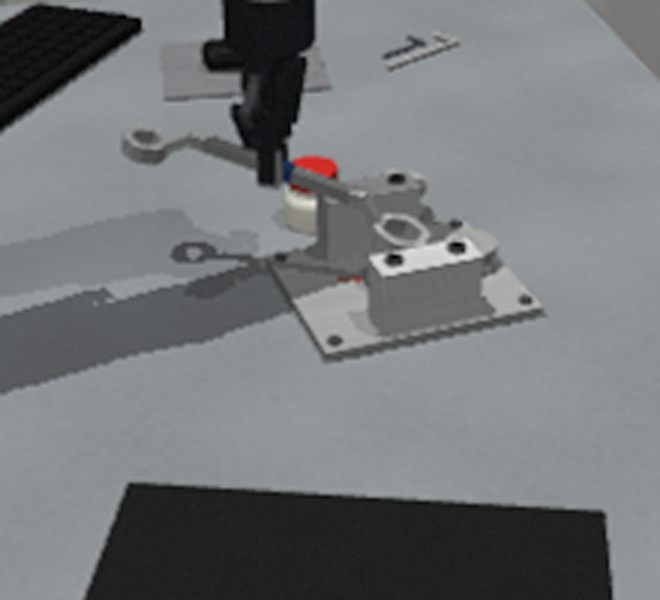

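```bash
cat > fit.py <<'E'
from h import *
from scipy.optimize import least_squares
w=camera('wrist')
def pts(TWx): 
    P=np.array([[.08,-.006,.038],[.08,.006,.038],[.1038,-.00935,.016],[.1038,.00935,.016],[.0148,-.006,.038],[.0148,.006,.038]])
    return P@TWx[:3,:3].T+TWx[:3,3]
def pr(P): 
    return proj(w,P,np.eye(4))
def mk(q):
    D=np.eye(4);D[:3,:3]=Ro.from_rotvec([q[3],q[4],q[2]]).as_matrix();D[0,3]=q[0];D[1,3]=q[1];D[2,3]=q[5]
    # rotation about the grasp point (tool x=-.011)
    G=np.eye(4);G[0,3]=-.011
    return G@D@np.linalg.inv(G)@TW
def fit(obs):
    obs=np.array(obs,float)
    r=least_squares(lambda q:(pr(pts(mk(q)))-obs).ravel(),np.zeros(6));return r.x,mk(r.x),np.abs(r.fun).max()
E
python3 - <<'E'
from fit import *
print(pr(pts(TW)).round(1))
# order: y=-6 is right side in image
z=lambda x,y:(220+x/4,y/4)
for nm,o in [('w4',[z(485,240),z(355,240),z(522,25),z(318,25),(340,246.5),(308,246.5)]),('w9',[z(468,240),z(352,240),z(490,110),z(320,110),(339.5,228),(309,228)])]:
    q,M,e=fit(o);print(nm,'dx',q[0].round(4),'dy',q[1].round(4),'pitch',np.degrees(q[2]).round(2),'rotx,y',np.degrees(q[3:5]).round(2),'dz',q[5].round(4),'err',e.round(2))
T=pose(get_obs())
W=T@M;print((W@np.array([.12,0,0,1]))[:3].round(4),(W@np.array([-.12,0,0,1]))[:3].round(4))
np.save('TW9.npy',M)
E
```

```text
[[340.3  65.1]
 [304.9  65.2]
 [347.4   7.1]
 [298.8   7.2]
 [338.4 245.2]
 [307.3 245.1]]
w4 dx -0.0056 dy 0.0013 pitch -2.91 rotx,y [0.31 0.47] dz 0.0004 err 1.8
w9 dx -0.0013 dy 0.0055 pitch -14.09 rotx,y [-0.35  1.58] dz 0.0006 err 0.97
[0.5703 0.0985 0.0528] [0.3601 0.1943 0.1178]
```

Emit:
play_rows:
  increments: "-0.02 0 0 0;-0.025 0 0 0;-0.01 0 0.01 0;0 0 0.03 0;0 0 0.04 0;0 0 0.04 0;0 0 0.04 0;0 0 0.04 0;0 0 0.04 0;0 0 0.04 0;0 0 0.04 0;0 0 0.03 0;0 0 0.02 0;0 0 0 0"
  squeeze: 60

```text
clock: 12.45
position: [0.2935, -0.206, 0.1527]
ee_rot: [-0.581, -0.389, 0.609, -0.375]
ft_force: [0.1, 0.9, -2.8]
grip_width: 0.122
```

```bash
python3 - <<'E'
from h import *
o=get_obs();delta(o,[.4746,-.252,.1],-11.5)
W=pose(o)@np.load('TW9.npy');print((W@np.array([.12,0,0,1]))[:3].round(4),(W@np.array([-.12,0,0,1]))[:3].round(4), pose(o)[:3,0])
E
```

```text
pos [ 0.2935 -0.206   0.1527] yaw -24.65 t 12.45 F [ 0.1  0.9 -2.8] M [ 0.03 -0.11  0.01] grip 0.122
shift [ 0.045   0.1857 -0.0347] turn -0.2295 rows>= 3.8836443243348655
[ 0.3942 -0.2519  0.098 ] [ 0.1851 -0.1572  0.1681] [-0.04363751 -0.00425745 -0.99903836]
```

Emit:
play_rows:
  increments: "0 0.015 -0.004 -0.03;0 0.025 -0.005 -0.04;0 0.025 -0.005 -0.04;0 0.025 -0.005 -0.04;0 0.025 -0.005 -0.04;0 0.025 -0.005 -0.04;0 0.02 -0.004 0;0 0.015 -0.002 0;0 0 0 0"

```text
clock: 13.35
position: [0.4706, -0.2188, 0.1334]
ee_rot: [-0.53, -0.465, 0.558, -0.438]
ft_force: [-0.5, 0.6, -3.6]
grip_width: 0.118
```

```bash
python3 - <<'E'
from h import *
o=get_obs();delta(o,[.4746,-.252,.1],-11.5)
W=pose(o)@np.load('TW9.npy');print((W@np.array([.12,0,0,1]))[:3].round(4),(W@np.array([-.12,0,0,1]))[:3].round(4), pose(o)[:3,0])
E
```

```text
pos [ 0.4706 -0.2188  0.1334] yaw -10.66 t 13.35 F [-0.5  0.6 -3.6] M [-0.05  0.07 -0.  ] grip 0.118
shift [0.033  0.0119 0.0317] turn 0.0147 rows>= 0.9456886627077316
[ 0.5786 -0.238   0.0767] [ 0.3539 -0.1978  0.1508] [-0.05585519  0.00344051 -0.99843295]
```

Emit:
play_rows:
  increments: "0.01 0.004 0.01 0.007;0.012 0.004 0.012 0.008;0.01 0.004 0.01 0;0.01 0 0 0;0.015 0 0 0;0.008 0 0 0;0 0 0 0"
  squeeze: 20

```text
clock: 14.05
position: [0.4688, -0.2497, 0.0617]
ee_rot: [-0.532, -0.463, 0.562, -0.432]
ft_force: [1.1, 0.1, -0.2]
grip_width: 0.123
```

```bash
python3 - <<'E'
from h import *
o=get_obs();delta(o,[.4746,-.252,.024],-11.5)
W=pose(o)@np.load('TW9.npy');print((W@np.array([.12,0,0,1]))[:3].round(4),(W@np.array([-.12,0,0,1]))[:3].round(4), pose(o)[:3,0].round(4))
E
```

```text
pos [ 0.4688 -0.2497  0.0617] yaw -11.4 t 14.05 F [ 1.1  0.1 -0.2] M [-0.21 -0.75 -0.01] grip 0.123
shift [0.0373 0.0085 0.001 ] turn 0.0018 rows>= 0.7652394600581166
[ 0.5762 -0.2701  0.0045] [ 0.3524 -0.2272  0.0798] [-0.0609  0.0071 -0.9981]
```

Emit:
play_rows:
  increments: "0.008 0.002 0 0;0.008 0.002 0 0;0.008 0.002 0 0;0.006 0 0 0;0 0 0 0"

```text
clock: 14.55
position: [0.4742, -0.2507, 0.0306]
ee_rot: [-0.532, -0.463, 0.561, -0.433]
ft_force: [-2.1, -0.2, 0.8]
grip_width: 0.12
```

```bash
python3 - <<'E'
from h import *
o=get_obs();delta(o,[.4746,-.252,.024],-11.5);print(pose(o)[:3,0].round(4))
snap('side','s10.png');snap('wrist','w10.png')
E
```

```text
pos [ 0.4742 -0.2507  0.0306] yaw -11.38 t 14.55 F [-2.1 -0.2  0.8] M [-0.05 -0.1   0.01] grip 0.12
shift [0.0066 0.0011 0.0012] turn 0.002 rows>= 0.13515218685428293
[-0.0583  0.0068 -0.9983]
```

View pics/s10.png

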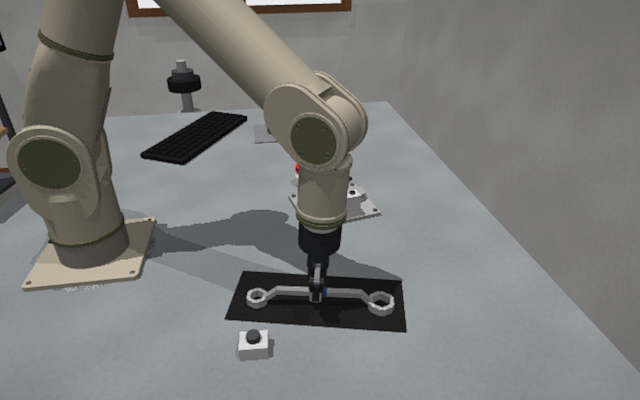

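Emit:
play_rows:
  increments: "0.003 0.001 0 0;0 0 0 0;0 0 0 0;0 0 0 0;0 0 0 0"
  hand: -1

```text
clock: 15.15
position: [0.4758, -0.2509, 0.0286]
ee_rot: [-0.533, -0.463, 0.561, -0.433]
ft_force: [0.2, -0.0, 0.6]
grip_width: 0.953
```

```bash
python3 - <<'E'
from h import *
o=get_obs();delta(o,[.4746,-.252,.024],-11.5);print(pose(o)[:3,0].round(4),o['joint_pos'].round(3))
E
```

```text
pos [ 0.4758 -0.2509  0.0286] yaw -11.35 t 15.15 F [ 0.2 -0.   0.6] M [ 0.   -0.07 -0.01] grip 0.953
shift [ 0.0046 -0.0007  0.0013] turn 0.0027 rows>= 0.09732403266821757
[-0.0569  0.0066 -0.9984] [-0.042  0.437  0.518  1.879 -0.238  0.946 -1.182]
```

Emit:
play_rows:
  increments: "-0.03 0 0 0;-0.03 0 0 0;-0.03 0 0 0;0 0 0 0"

```text
clock: 15.55
position: [0.4804, -0.2514, 0.1211]
ee_rot: [-0.532, -0.463, 0.561, -0.433]
ft_force: [0.3, 0.7, -0.2]
grip_width: 1.003
```

```bash
python3 - <<'E'
from h import *
o=get_obs();delta(o,[.4746,-.252,.024],-11.5);print(pose(o)[:3,0].round(4),o['joint_pos'].round(3))
w=snap('wrist','w11.png')
E
```

```text
pos [ 0.4804 -0.2514  0.1211] yaw -11.37 t 15.55 F [ 0.3  0.7 -0.2] M [ 0.04 -0.06 -0.  ] grip 1.003
shift [0.0972 0.0002 0.0012] turn 0.0023 rows>= 1.945161696747208
[-0.059   0.0068 -0.9982] [-0.086  0.317  0.56   1.802 -0.162  1.13  -1.239]
```

Emit:
play_rows:
  increments: "0 -0.05 0 0;0 -0.05 0 0;0 0 0 0"

```text
clock: 15.9
position: [0.3764, -0.2295, 0.1202]
ee_rot: [-0.529, -0.466, 0.564, -0.43]
ft_force: [0.0, 0.4, -0.2]
grip_width: 1.001
```

```bash
python3 - <<'E'
from h import *
o=get_obs();delta(o,[.4746,-.252,.024],-11.5);print(pose(o)[:3,0].round(4),o['joint_pos'].round(3))
E
```

```text
pos [ 0.3764 -0.2295  0.1202] yaw -11.26 t 15.9 F [ 0.   0.4 -0.2] M [ 0.01 -0.08  0.03] grip 1.001
shift [0.0888 0.1073 0.0023] turn 0.0042 rows>= 2.7870952042222474
[-0.0711  0.0077 -0.9974] [-0.137  0.078  0.591  2.046 -0.022  1.098 -1.302]
```

View pics/w11.png

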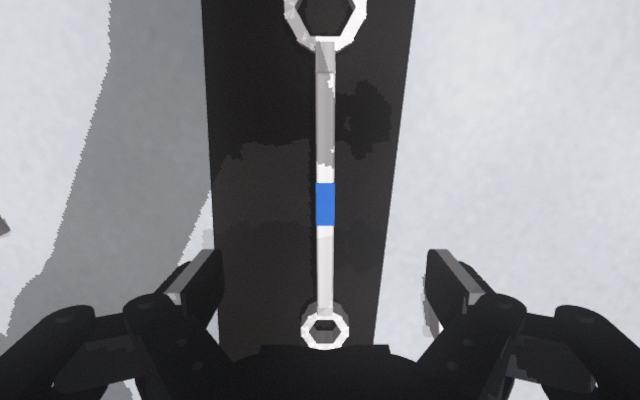

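Emit:
play_rows:
  increments: "0 0.05 0 0;0 0.05 0 0;0 0 0 0"

```text
clock: 16.2
position: [0.474, -0.2472, 0.1099]
ee_rot: [-0.529, -0.468, 0.563, -0.428]
ft_force: [-0.0, -0.3, -0.1]
grip_width: 1.0
```

```bash
python3 - <<'E'
from h import *
o=get_obs();delta(o,[.4746,-.252,.024],-11.5);print(pose(o)[:3,0].round(4),o['joint_pos'].round(3))
E
```

```text
pos [ 0.474  -0.2472  0.1099] yaw -11.25 t 16.2 F [-0.  -0.3 -0.1] M [-0.   -0.05 -0.  ] grip 1.0
shift [0.0856 0.0079 0.0045] turn 0.0043 rows>= 1.7214215030630557
[-0.0724  0.0134 -0.9973] [-0.102  0.329  0.578  1.82  -0.175  1.121 -1.228]
```

Emit:
play_rows:
  increments: "-0.05 0 0 0;-0.05 0 0 0;0 0 0 0"

```text
clock: 16.5
position: [0.4801, -0.248, 0.2076]
ee_rot: [-0.526, -0.471, 0.566, -0.426]
ft_force: [0.9, -0.7, 0.2]
grip_width: 0.998
```

```bash
python3 - <<'E'
from h import *
o=get_obs();delta(o,[.4746,-.252,.024],-11.5);print(pose(o)[:3,0].round(4),o['joint_pos'].round(3))
E
```

```text
pos [ 0.4801 -0.248   0.2076] yaw -11.25 t 16.5 F [ 0.9 -0.7  0.2] M [-0.08 -0.08  0.06] grip 0.998
shift [0.1834 0.0108 0.0044] turn 0.0043 rows>= 3.675075422886119
[-0.0831  0.0133 -0.9965] [-0.131  0.246  0.602  1.692 -0.117  1.328 -1.272]
```

Emit:
play_rows:
  increments: "0.05 0 0 0;0.05 0 0 0;0 0 0 0"

```text
clock: 16.8
position: [0.4726, -0.2467, 0.1061]
ee_rot: [-0.527, -0.47, 0.565, -0.427]
ft_force: [0.2, -0.6, -0.4]
grip_width: 1.002
```

```bash
python3 - <<'E'
from h import *
o=get_obs();delta(o,[.4746,-.252,.024],-11.5);print(pose(o)[:3,0].round(4),o['joint_pos'].round(3))
E
```

```text
pos [ 0.4726 -0.2467  0.1061] yaw -11.21 t 16.8 F [ 0.2 -0.6 -0.4] M [ 0.01 -0.06  0.02] grip 1.002
shift [0.0816 0.0096 0.0046] turn 0.005 rows>= 1.6455316405632106
[-0.0791  0.0128 -0.9968] [-0.104  0.335  0.579  1.822 -0.176  1.119 -1.227]
```

Emit:
play_rows:
  increments: "-0.01 0.03 0 0;-0.01 0.03 0 0;0 0.03 0 0;0 0.03 0 0;0 0.03 0 0;0 0.03 0 0;0 0.03 0 0;0 0.03 0 0;0 0.03 0 0;0 0.03 0 0;0 0 0 0"

```text
clock: 17.9
position: [0.7781, -0.3061, 0.1165]
ee_rot: [-0.526, -0.47, 0.565, -0.428]
ft_force: [-0.3, 0.6, -1.2]
grip_width: 0.998
```

```bash
python3 - <<'E'
from h import *
o=get_obs();delta(o,[.4746,-.252,.024],-11.5);print(pose(o)[:3,0].round(4),o['joint_pos'].round(3))
E
```

```text
pos [ 0.7781 -0.3061  0.1165] yaw -11.13 t 17.9 F [-0.3  0.6 -1.2] M [-0.03 -0.02 -0.05] grip 0.998
shift [ 0.1172 -0.2997  0.005 ] turn 0.0065 rows>= 6.437276194919606
[-0.0805  0.0112 -0.9967] [ 0.137  1.025  0.498  0.718 -0.398  1.545 -1.308]
```

Emit:
play_rows:
  increments: "0 0.03 0 0;0 0.03 0 0;0 0.03 0 0;0 0.03 0 0"

```text
clock: 18.3
position: [0.8421, -0.3171, 0.1006]
ee_rot: [-0.533, -0.463, 0.563, -0.429]
ft_force: [-0.3, -1.9, -1.3]
grip_width: 0.998
```

```bash
python3 - <<'E'
from h import *
o=get_obs();delta(o,[.4746,-.252,.024],-11.5);print(pose(o)[:3,0].round(4),o['joint_pos'].round(3))
E
```

```text
pos [ 0.8421 -0.3171  0.1006] yaw -11.79 t 18.3 F [-0.3 -1.9 -1.3] M [-0.05  0.02  0.01] grip 0.998
shift [ 0.1004 -0.3673  0.011 ] turn -0.005 rows>= 7.619649280945164
[-0.0634  0.0106 -0.9979] [ 0.248  1.345  0.887  0.164 -0.852  1.754 -1.398]
```

Emit:
play_rows:
  increments: "0 0.03 0 0;0 0.03 0 0;0 0.03 0 0;0 0.03 0 0"

```text
clock: 18.7
position: [0.8757, -0.3128, 0.0846]
ee_rot: [-0.546, -0.437, 0.551, -0.455]
ft_force: [0.3, -0.2, -0.1]
grip_width: 1.006
```

```bash
python3 - <<'E'
from h import *
o=get_obs();delta(o,[.4746,-.252,.024],-11.5);print(pose(o)[:3,0].round(4),o['joint_pos'].round(3))
E
```

```text
pos [ 0.8757 -0.3128  0.0846] yaw -11.8 t 18.7 F [ 0.3 -0.2 -0.1] M [ 0.   -0.03 -0.01] grip 1.006
shift [ 0.055  -0.4059  0.0213] turn -0.0053 rows>= 8.2043393954574
[ 0.0101 -0.0245 -0.9996] [ 0.223  1.392  1.231  0.161 -1.188  1.675 -1.399]
```

Emit:
play_rows:
  increments: "-0.005 -0.01 0 0;-0.005 -0.02 0.002 0;-0.005 -0.025 0.002 0;-0.005 -0.03 0.002 0;0 -0.03 0.002 0;0 -0.03 0.002 0;0 -0.03 0.002 0;0 -0.03 0.002 0;0 -0.03 0.002 0;0 -0.03 0 0;0 -0.03 0 0;0 -0.02 0 0;0 0 0 0"

```text
clock: 20.0
position: [0.5478, -0.2538, 0.1178]
ee_rot: [0.548, 0.443, -0.543, 0.456]
ft_force: [1.0, -0.3, 0.3]
grip_width: 0.999
```

```bash
python3 - <<'E'
from h import *
o=get_obs();delta(o,[.4746,-.252,.1],-11.5);print(pose(o)[:3,0].round(4),o['joint_pos'].round(3))
E
```

```text
pos [ 0.5478 -0.2538  0.1178] yaw -11.05 t 20.0 F [ 1.  -0.3  0.3] M [ 0.03 -0.03  0.03] grip 0.999
shift [ 0.0165 -0.0725  0.0122] turn 0.0079 rows>= 1.5064964712622315
[ 0.0174 -0.0098 -0.9998] [-0.548  0.782  1.317  1.727 -0.801  1.264 -0.808]
```

Emit:
play_rows:
  increments: "0 -0.01 0.002 0.004;0 -0.015 0.003 0.004;0 -0.02 0.003 0;0 -0.015 0.002 0;0 -0.01 0.001 0;0 0 0 0"

```text
clock: 20.6
position: [0.4783, -0.2479, 0.1219]
ee_rot: [0.554, 0.443, -0.54, 0.454]
ft_force: [-0.7, 0.2, -0.5]
grip_width: 1.001
```

```bash
python3 - <<'E'
from h import *
o=get_obs();delta(o,[.4746,-.252,.1],-11.5);print(pose(o)[:3,0].round(4),o['joint_pos'].round(3))
w=snap('wrist','w12.png');snap('scene','c12.png')
np.save('T12.npy',pose(o))
E
```

```text
pos [ 0.4783 -0.2479  0.1219] yaw -11.32 t 20.6 F [-0.7  0.2 -0.5] M [-0.01  0.01  0.1 ] grip 1.001
shift [ 0.0218 -0.0034  0.0049] turn 0.0032 rows>= 0.45210231281900076
[ 2.480e-02  2.000e-04 -9.997e-01] [-0.633  0.565  1.325  1.895 -0.621  1.152 -0.848]
```

View pics/w12.png

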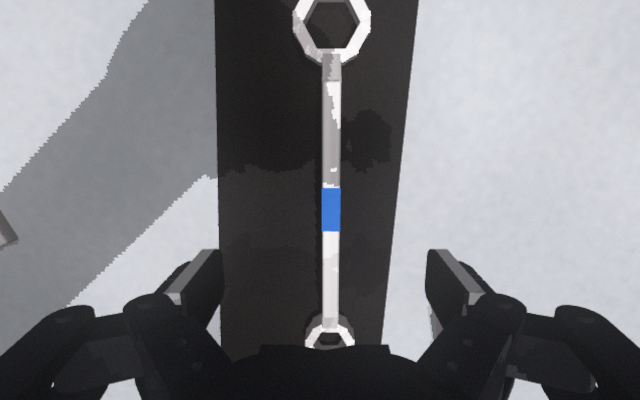

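View pics/c12.png

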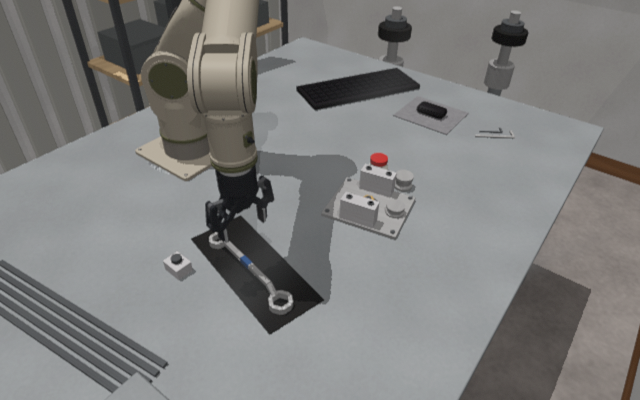

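```bash
python3 - <<'E'
from h import *
T=np.load('T12.npy');w=camera('wrist')
im=cv2.imread('pics/w12.png');hsv=cv2.cvtColor(im,cv2.COLOR_BGR2HSV)
b=(hsv[...,0]>100)&(hsv[...,0]<125)&(hsv[...,1]>120);b[:150]=0;b[250:]=0
b[:,:300]=0;b[:,360:]=0
ys,xs=np.nonzero(b);print(xs.min(),xs.max(),ys.min(),ys.max(),xs.mean(),ys.mean())
B=onplane(w,[(xs.mean(),ys.mean())],.042,T)[0];R=onplane(w,[(332,23)],.02,T)[0]
H=onplane(w,[(332,85),(330.5,315)],.042,T)
print(B,R,np.linalg.norm(R[:2]-B[:2]),np.degrees(np.arctan2(*(R-B)[[1,0]])),np.degrees(np.arctan2(*(H[0]-H[1])[[1,0]])))
o=get_obs();delta(o,[B[0],B[1],.024],-11.3)
c=camera('side');
E
```

```text
321 340 187 231 330.5 209.0
[ 0.47993466 -0.25249302  0.042     ] [ 0.59706733 -0.27664267  0.02      ] 0.11959626959362293 -11.649634193769087 -11.378567653527218
pos [ 0.4797 -0.2479  0.1216] yaw -11.22 t 20.75 F [-0.   0.4 -0.3] M [ 0.02  0.02 -0.03] grip 1.0
shift [ 0.0976 -0.0013  0.0047] turn 0.0013 rows>= 1.9537868979731738
```

Emit:
play_rows:
  increments: "0.015 0 0.002 0.003;0.02 0 0.001 0.002;0.02 0 0.001 0;0.02 0 0 0;0.012 0 0 0;0.006 0 0 0;0 0 0 0"

```text
clock: 21.5
position: [0.4823, -0.253, 0.0201]
ee_rot: [0.552, 0.442, -0.543, 0.453]
ft_force: [-0.9, 0.5, -0.4]
grip_width: 1.0
```

```bash
python3 - <<'E'
from h import *
o=get_obs();delta(o,[.4799,-.2525,.024],-11.5);print(pose(o)[:3,0].round(4),o['joint_pos'].round(3))
E
```

```text
pos [ 0.4823 -0.253   0.0201] yaw -11.45 t 21.5 F [-0.9  0.5 -0.4] M [-0.01  0.03  0.04] grip 1.0
shift [-0.0039 -0.0024 -0.    ] turn 0.0008 rows>= 0.09214618587560688
[ 0.02   -0.0043 -0.9998] [-0.483  0.688  1.129  1.947 -0.766  0.99  -0.761]
```

Emit:
play_rows:
  increments: "-0.004 -0.002 0 0;0 0 0 0;0 0 0 0;0 0 0 0;0 0 0 0;0 0 0 0;0 0 0 0"
  hand: 1
  squeeze: 115

```text
clock: 22.2
position: [0.4816, -0.2533, 0.0271]
ee_rot: [0.553, 0.441, -0.542, 0.454]
ft_force: [0.3, -0.8, -2.5]
grip_width: 0.11
```

```bash
python3 - <<'E'
from h import *
o=get_obs();delta(o,[.4799,-.2525,.024],-11.5);T=pose(o);print(T[:3,0].round(4),o['joint_pos'].round(3))
Wg=np.eye(4);a=np.radians(-11.5);Wg[:3,:3]=[[np.cos(a),-np.sin(a),0],[np.sin(a),np.cos(a),0],[0,0,1]];Wg[:3,3]=[.4797,-.2527,.004]
np.save('TWb.npy',np.linalg.inv(T)@Wg); snap('wrist','w13.png')
E
cat >> h.py <<'E'
import os
if os.path.exists('TWb.npy'): TW=np.load('TWb.npy')
E
```

```text
pos [ 0.4816 -0.2533  0.0271] yaw -11.44 t 22.2 F [ 0.3 -0.8 -2.5] M [-0.03 -0.02  0.01] grip 0.11
shift [ 0.003  -0.0019 -0.0004] turn 0.0011 rows>= 0.07145389431483617
[ 0.0237 -0.0053 -0.9997] [-0.494  0.676  1.143  1.949 -0.756  0.996 -0.765]
```

Emit:
play_rows:
  increments: "-0.01 0 0 0;-0.02 0 0 0;-0.02 0 0 0;-0.02 0 0 0;-0.02 0 0 0;-0.01 0 0 0;0 0 0 0"

```text
clock: 22.95
position: [0.4773, -0.2519, 0.1315]
ee_rot: [0.552, 0.442, -0.543, 0.453]
ft_force: [0.1, -0.1, -4.2]
grip_width: 0.112
```

```bash
python3 - <<'E'
from h import *
o=get_obs();goto(o,-33,.085);print(pose(o)[:3,0].round(4),o['joint_pos'].round(3))
snap('wrist','w14.png')
E
```

```text
t 22.95 pos [ 0.4773 -0.2519  0.1315] F [ 0.1 -0.1 -4.2] M [-0.04  0.04  0.01] grip 0.112
ring off nut [  21.5 -379.6] z 107.9 small z 109.0 phi 23.77 axis [ 0.0042 -0.002   1.    ]
-> shift mm [  21.2  -44.2 -269.5] turn -0.9908
[ 0.0195 -0.0034 -0.9998] [-0.619  0.519  1.297  1.881 -0.56   1.152 -0.893]
```

View pics/w14.png

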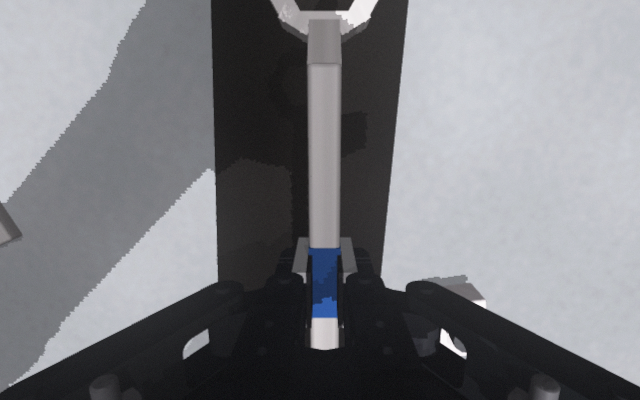

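Emit:
play_rows:
  increments: "0 -0.006 -0.015 0;0 -0.01 -0.025 0;0 -0.01 -0.025 0;0 -0.01 -0.025 0;0 -0.01 -0.025 0;0 -0.01 -0.025 0;0 -0.01 -0.025 0;0 -0.01 -0.025 0;0 -0.007 -0.018 -0.07;0 0 0 -0.12;0 0 0 -0.12;0 0 0 -0.12;0 0 0 -0.12;0 0 0 -0.12;0 0 0 -0.12;0 0 0 -0.1;0 0 0 -0.05;0 0 0 0"

```text
clock: 24.8
position: [0.4226, -0.0198, 0.1151]
ee_rot: [0.27, 0.653, -0.273, 0.652]
ft_force: [0.7, 1.3, -3.7]
grip_width: 0.11
```

```bash
python3 - <<'E'
from h import *
o=get_obs();goto(o,-30,.085);print(pose(o)[:3,0].round(4),o['joint_pos'].round(3))
w=snap('wrist','w15.png');np.save('T15.npy',pose(o));cv2.imwrite('pics/w15z.png',cv2.resize(w['img'][0:120,220:420],None,fx=4,fy=4,interpolation=cv2.INTER_CUBIC))
E
```

```text
t 24.8 pos [ 0.4226 -0.0198  0.1151] F [ 0.7  1.3 -3.7] M [-0.02  0.07 -0.01] grip 0.11
ring off nut [-65.5 -41.4] z 88.6 small z 95.6 phi -32.53 axis [0.0207 0.0202 0.9996]
-> shift mm [ 3.3 75.8 11.6] turn 0.0442
[-0.0031 -0.0035 -1.    ] [-1.421 -0.22   1.301  2.157  0.247  1.061 -1.038]
```

View pics/w15.png

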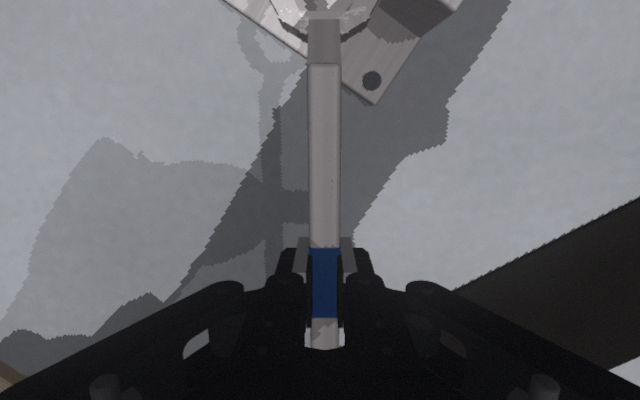

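```bash
python3 - <<'E'
from h import *
T=np.eye(4);T[:3,:3]=Ro.from_quat([-.591,-.382,.601,-.378]).as_matrix();T[:3,3]=[.4712,.1445,.1086]
w=camera('wrist')
z=lambda x,y:(220+x/4,y/4)
A,B,C=onplane(w,[z(405,6),z(287,42),z(490,106)],.029,T)
for n,v in (('AB',B-A),('AC',C-A)):
    d=np.degrees(np.arctan2(v[1],v[0])); print(n,np.linalg.norm(v),'edge normal phi mod60',(192.2-(d+90))%60)
print([(p[:2]-NUT)*1000 for p in (A,B,C)], [ (192.2-np.degrees(np.arctan2(*(p[:2]-NUT)[::-1]))-30)%60 for p in (A,B)])
c=camera('scene');cv2.imwrite('pics/c15z.png',cv2.resize(c['img'][150:240,310:430],None,fx=6,fy=6,interpolation=cv2.INTER_CUBIC))
E
```

```text
AB 0.017576414192406794 edge normal phi mod60 21.813189484521672
AC 0.01787086287363887 edge normal phi mod60 23.523836447345047
[array([ 12.07001192, -11.13173858]), array([15.00519784,  6.19786094]), array([ -4.85983527, -16.85432664])] [np.float64(24.884233975115393), np.float64(19.75704494560881)]
```

View pics/c15z.png

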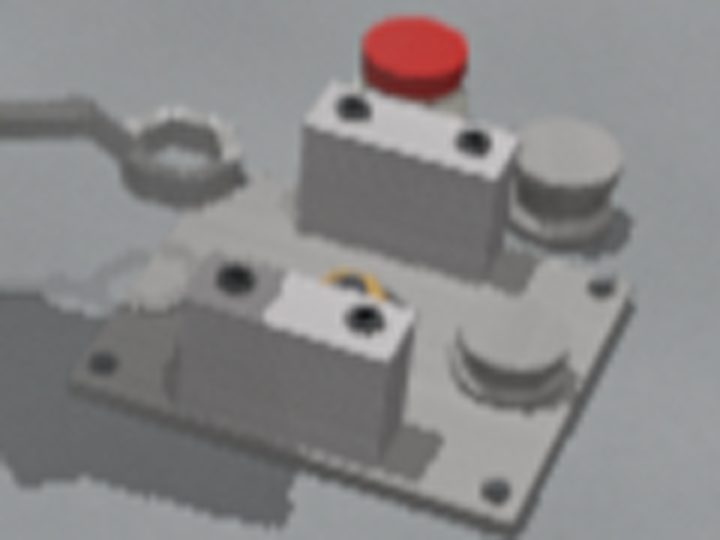

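Emit:
play_rows:
  increments: "0 0.01 0.002 -0.025;0 0.02 0.004 0;0 0.02 0.004 0;0 0.015 0.002 0;0 0.008 0 0;0 0 0 0"

```text
clock: 25.55
position: [0.4788, 0.0236, 0.1136]
ee_rot: [0.264, 0.657, -0.268, 0.653]
ft_force: [0.2, -0.5, -3.0]
grip_width: 0.109
```

```bash
python3 - <<'E'
from h import *
o=get_obs();goto(o,-34.5,.045);print(pose(o)[:3,0].round(4),o['joint_pos'].round(3))
E
```

```text
t 25.55 pos [0.4788 0.0236 0.1136] F [ 0.2 -0.5 -3. ] M [-0.01  0.    0.01] grip 0.109
ring off nut [-10.8   3.5] z 87.0 small z 94.3 phi -33.55 axis [0.024  0.0191 0.9995]
-> shift mm [41.9  5.3 12.3] turn -0.0166
[-0.0067 -0.002  -1.    ] [-1.221  0.273  1.22   2.024 -0.295  1.048 -0.633]
```

Emit:
play_rows:
  increments: "0 0.003 0.006 -0.01;0.005 0.003 0.006 -0.007;0.012 0 0 0;0.014 0 0 0;0.009 0 0 0;0 0 0 0"

```text
clock: 26.15
position: [0.4881, 0.0185, 0.0708]
ee_rot: [0.261, 0.66, -0.262, 0.654]
ft_force: [0.4, -1.0, -2.4]
grip_width: 0.111
```

```bash
python3 - <<'E'
from h import *
o=get_obs();goto(o,-34.5,.034);print(pose(o)[:3,0].round(4),o['joint_pos'].round(3))
w=snap('wrist','w16.png');np.save('T16.npy',pose(o));cv2.imwrite('pics/w16z.png',cv2.resize(w['img'][0:120,220:420],None,fx=4,fy=4,interpolation=cv2.INTER_CUBIC))
W,r,s=wr(o)
print('model crank edge,ring inner edge',proj(w,[(W@np.array([x,0,z,1]))[:3] for x,z in ((.08,.038),(.1038,.016),(.015,.038))],pose(o)))
E
```

```text
t 26.15 pos [0.4881 0.0185 0.0708] F [ 0.4 -1.  -2.4] M [ 0.02 -0.01  0.01] grip 0.111
ring off nut [-2.7 -0.4] z 44.3 small z 51.3 phi -34.35 axis [0.0255 0.0165 0.9995]
-> shift mm [10.2  2.2  2.1] turn -0.0027
[-8.4e-03  8.0e-04 -1.0e+00] [-1.079  0.381  1.105  2.035 -0.413  0.979 -0.519]
model crank edge,ring inner edge [[323.40332771  68.55482753]
 [323.55581498  11.96842006]
 [323.28834337 245.88458511]]
```

View pics/w16z.png

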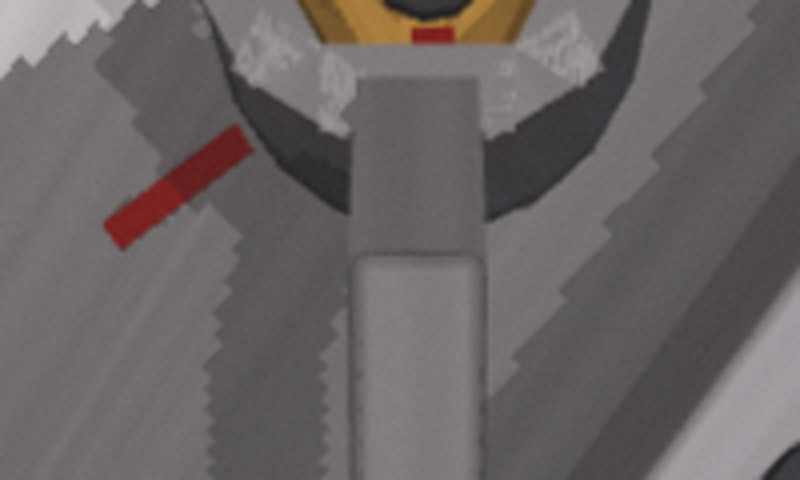

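View pics/w16.png

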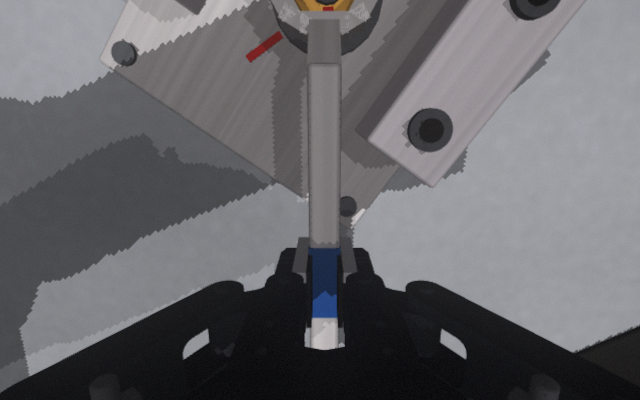

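Emit:
play_rows:
  increments: "0 0.002 0.002 0;0.005 0 0 0;0.005 0 0 0;0 0 0 0"

```text
clock: 26.6
position: [0.492, 0.0188, 0.0613]
ee_rot: [0.261, 0.659, -0.262, 0.655]
ft_force: [-0.6, -0.3, -1.5]
grip_width: 0.111
```

```bash
python3 - <<'E'
from h import *
o=get_obs();goto(o,-35,.016);T=pose(o)
w=snap('wrist','w17.png');cv2.imwrite('pics/w17z.png',cv2.resize(w['img'][0:120,220:420],None,fx=4,fy=4,interpolation=cv2.INTER_CUBIC))
E
```

```text
t 26.6 pos [0.492  0.0188 0.0613] F [-0.6 -0.3 -1.5] M [-0.02 -0.02  0.07] grip 0.111
ring off nut [ 1.2 -0.1] z 35.0 small z 41.7 phi -34.35 axis [0.0235 0.0159 0.9996]
-> shift mm [19.  -0.7  0.5] turn -0.0113
```

View pics/w17z.png

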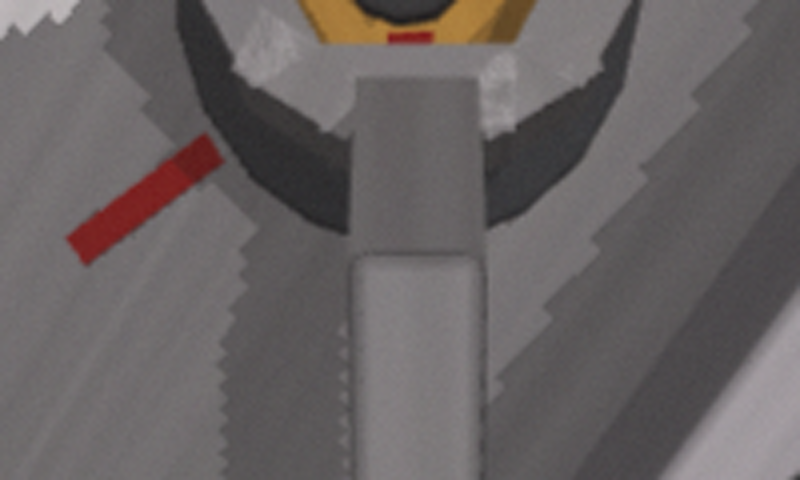

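Emit:
play_rows:
  increments: "0 -0.001 -0.0013 0;0.004 0 0 0;0.004 0 0 0;0 0 0 0"

```text
clock: 27.05
position: [0.4904, 0.0191, 0.0532]
ee_rot: [0.261, 0.659, -0.262, 0.655]
ft_force: [-0.8, -0.4, -2.8]
grip_width: 0.114
```

```bash
python3 - <<'E'
from h import *
o=get_obs();goto(o,-34.4,.016);T=pose(o)
E
```

```text
t 27.05 pos [0.4904 0.0191 0.0532] F [-0.8 -0.4 -2.8] M [-0.04 -0.02  0.02] grip 0.114
ring off nut [-0.4  0.2] z 27.0 small z 33.4 phi -34.36 axis [0.0228 0.0157 0.9996]
-> shift mm [11.   0.1  0.6] turn -0.0008
```

Emit:
play_rows:
  increments: "0.004 0 0 0;0.004 0 0 0;0.003 0 0 0;0 0 0 0"

```text
clock: 27.45
position: [0.4904, 0.0188, 0.0412]
ee_rot: [0.261, 0.659, -0.262, 0.655]
ft_force: [-0.6, -1.8, -1.3]
grip_width: 0.113
```

```bash
python3 - <<'E'
from h import *
o=get_obs();goto(o,-34.4,.016);T=pose(o)
E
```

```text
t 27.45 pos [0.4904 0.0188 0.0412] F [-0.6 -1.8 -1.3] M [ 0.25 -0.04  0.07] grip 0.113
ring off nut [-0.4 -0.1] z 14.9 small z 21.5 phi -34.34 axis [0.0228 0.0159 0.9996]
-> shift mm [-1.1  0.3  0.3] turn -0.0011
```

Emit:
play_rows:
  increments: "-0.0005 0.0004 -0.0083 0.07;0 0.0004 -0.0083 0.07;0 0.0004 -0.0083 0.07;0 0.0004 -0.0083 0.07;0 0.0004 -0.0083 0.07;0 0 0 0"

```text
clock: 28.05
position: [0.465, 0.052, 0.042]
ee_rot: [0.374, 0.601, -0.377, 0.597]
ft_force: [-1.2, -0.1, -1.5]
grip_width: 0.109
```

```bash
python3 - <<'E'
from h import *
o=get_obs();goto(o,30,.016);print(pose(o)[:3,0].round(4),o['joint_pos'].round(3))
E
```

```text
t 28.05 pos [0.465 0.052 0.042] F [-1.2 -0.1 -1.5] M [0.13 0.04 0.36] grip 0.109
ring off nut [-0.8 -1. ] z 15.3 small z 22.7 phi -13.61 axis [0.0293 0.0103 0.9995]
-> shift mm [ -0.7  33.5 -81.6] turn 0.7612
[-7.2e-03 -2.0e-04 -1.0e+00] [-1.212  0.442  1.173  2.106 -0.515  0.93  -0.867]
```

Emit:
play_rows:
  increments: "0 0.0008 -0.0085 0.07;0 0.0006 -0.0085 0.07;0 0.0006 -0.0085 0.07;0 0.0006 -0.0085 0.07;0 0.0006 -0.0085 0.07;0 0.0006 -0.0085 0.07;0 0 0 0"

```text
clock: 28.75
position: [0.4528, 0.0996, 0.0418]
ee_rot: [0.488, 0.511, -0.495, 0.506]
ft_force: [-4.3, 1.0, 1.2]
grip_width: 0.111
```

```bash
python3 - <<'E'
from h import *
o=get_obs();goto(o,30,.016);print(pose(o)[:3,0].round(4),o['joint_pos'].round(3))
E
```

```text
t 28.75 pos [0.4528 0.0996 0.0418] F [-4.3  1.   1.2] M [0.43 0.14 0.2 ] grip 0.111
ring off nut [-1.5 -0.8] z 14.4 small z 23.3 phi 10.37 axis [0.0369 0.003  0.9993]
-> shift mm [ -1.6   8.3 -40.2] turn 0.3427
[-0.0127 -0.0027 -0.9999] [-1.376  0.515  1.263  2.113 -0.606  0.968 -1.311]
```

Emit:
play_rows:
  increments: "-0.001 0.001 -0.0085 0.07;0 0.001 -0.0085 0.07;0 0.0008 -0.0085 0.07;0 0 0 0"

```text
clock: 29.15
position: [0.4542, 0.1235, 0.042]
ee_rot: [-0.535, -0.46, 0.546, -0.452]
ft_force: [-2.5, 1.5, 1.1]
grip_width: 0.113
```

```bash
python3 - <<'E'
from h import *
o=get_obs();goto(o,30,.016);print(pose(o)[:3,0].round(4),o['joint_pos'].round(3))
E
```

```text
t 29.15 pos [0.4542 0.1235 0.042 ] F [-2.5  1.5  1.1] M [0.54 0.08 0.37] grip 0.113
ring off nut [-1.8 -0.6] z 13.9 small z 24.2 phi 21.99 axis [ 0.0432 -0.002   0.9991]
-> shift mm [ -2.1   2.8 -17.3] turn 0.1398
[-0.0194 -0.0026 -0.9998] [-1.414  0.567  1.277  2.091 -0.658  1.002 -1.522]
```

Emit:
play_rows:
  increments: "-0.001 0.001 -0.0085 0.07;0 0.001 -0.0085 0.07;0 0 0 0"

```text
clock: 29.45
position: [0.4578, 0.1389, 0.0424]
ee_rot: [-0.562, -0.423, 0.577, -0.414]
ft_force: [-3.1, 2.1, 2.1]
grip_width: 0.117
```

```bash
python3 - <<'E'
from h import *
o=get_obs();goto(o,32,.016);print(pose(o)[:3,0].round(4),o['joint_pos'].round(3))
E
```

```text
t 29.45 pos [0.4578 0.1389 0.0424] F [-3.1  2.1  2.1] M [ 0.49 -0.06  0.26] grip 0.117
ring off nut [-2.  -0.5] z 13.7 small z 25.1 phi 29.66 axis [ 0.048  -0.0061  0.9988]
-> shift mm [-2.3  1.9 -5.8] turn 0.0409
[-0.025  -0.0017 -0.9997] [-1.426  0.607  1.28   2.067 -0.695  1.03  -1.657]
```

Emit:
play_rows:
  increments: "0 0.0005 -0.006 0.045;0 0.0005 -0.006 0.045"

```text
clock: 29.65
position: [0.4612, 0.1486, 0.042]
ee_rot: [-0.578, -0.399, 0.596, -0.389]
ft_force: [-8.0, -0.1, 4.3]
grip_width: 0.116
```

```bash
python3 - <<'E'
from h import *
o=get_obs();goto(o,32,.016);print(pose(o)[:3,0].round(4),o['joint_pos'].round(3))
snap('wrist','w18.png')
E
```

```text
t 29.65 pos [0.4612 0.1486 0.042 ] F [-8.  -0.1  4.3] M [-0.23  1.06  0.28] grip 0.116
ring off nut [-2.2 -0.2] z 13.0 small z 25.2 phi 34.55 axis [ 0.0515 -0.0085  0.9986]
-> shift mm [-3.1  2.   4.3] turn -0.0445
[-0.0293 -0.0012 -0.9996] [-1.429  0.636  1.281  2.049 -0.722  1.051 -1.741]
```

View pics/w18.png

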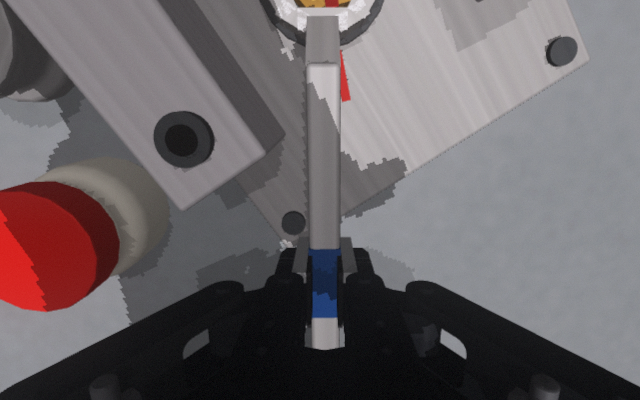

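```bash
python3 - <<'E'
from h import *
im=cv2.imread('pics/w18.png');cv2.imwrite('pics/w18z.png',cv2.resize(im[0:110,240:420],None,fx=4.4,fy=4.4,interpolation=cv2.INTER_CUBIC))
E
```

```text
(no output)
```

View pics/w18z.png

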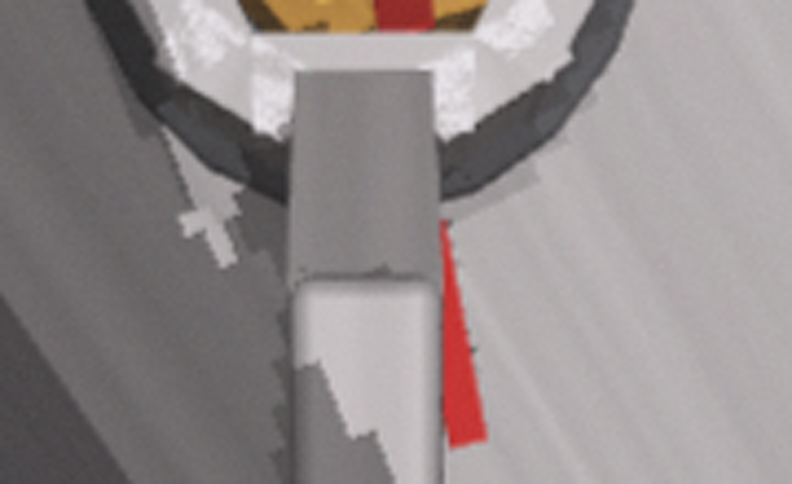

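```bash
python3 - <<'E'
from h import *
o=get_obs();T=pose(o);w=camera('wrist')
q=lambda x,y:(240+x/4.4,y/4.4)
N=np.array([.5711,.1044])
for zz,pp in ((.032,[(404,3),(405,24)]),(.012,[(466,440),(446,300)])):
    P=onplane(w,[q(*p) for p in pp],zz,T)
    for p in P: v=p[:2]-N;print(zz,p[:2].round(4),np.linalg.norm(v).round(4),'phi',round((192.2-np.degrees(np.arctan2(v[1],v[0])))%360,1))
print(o['ft_force'],o['torque'],o['clock'])
E
```

```text
0.032 [0.5574 0.1062] 0.0139 phi 19.5
0.032 [0.5558 0.1067] 0.0155 phi 20.7
0.012 [0.5208 0.1131] 0.051 phi 22.0
0.012 [0.5346 0.1099] 0.0369 phi 20.8
[-9.847183   -0.44091275  4.01240217] [-0.21700019  1.33612288  0.08347025] 29.7
```

Emit:
play_rows:
  increments: "-0.001 0.001 -0.006 0.03;0 0 -0.006 0.03"

```text
clock: 29.95
position: [0.4645, 0.1562, 0.0422]
ee_rot: [-0.587, -0.383, 0.609, -0.371]
ft_force: [-8.5, -7.3, 5.1]
grip_width: 0.113
```

```bash
python3 - <<'E'
from h import *
o=get_obs();goto(o,28,.016);print(pose(o)[:3,0].round(4),o['joint_pos'].round(3))
w=snap('wrist','w19.png');im=w['img'];cv2.imwrite('pics/w19z.png',cv2.resize(im[0:110,240:420],None,fx=4.4,fy=4.4,interpolation=cv2.INTER_CUBIC))
E
```

```text
t 29.95 pos [0.4645 0.1562 0.0422] F [-8.5 -7.3  5.1] M [-1.88  0.88 -0.05] grip 0.113
ring off nut [-1.8  1.3] z 12.7 small z 25.9 phi 37.8 axis [ 0.0573 -0.0077  0.9983]
-> shift mm [-3.4  3.8 20.5] turn -0.171
[-0.0357 -0.0032 -0.9994] [-1.428  0.66   1.278  2.03  -0.738  1.071 -1.8  ]
```

View pics/w19z.png

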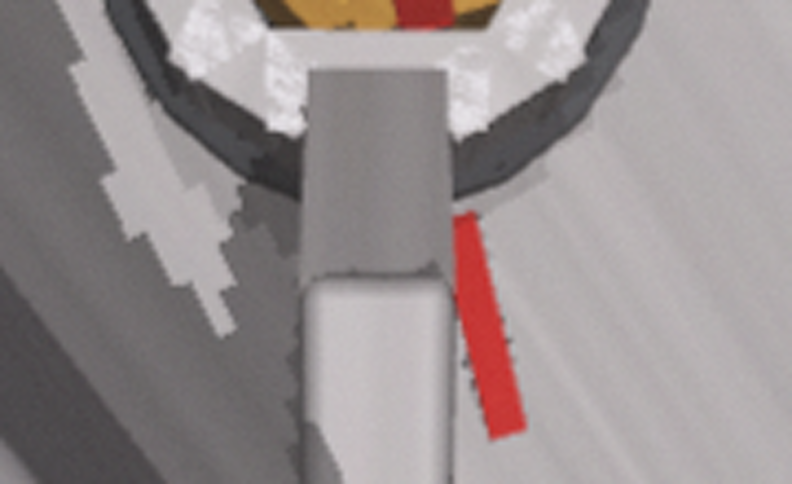

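```bash
python3 - <<'E'
from h import *
o=get_obs();T=pose(o);w=camera('wrist')
q=lambda x,y:(240+x/4.4,y/4.4)
N=np.array([.5711,.1044])
for zz,pp in ((.032,[(424,3),(426,24)]),(.012,[(507,432),(466,218)])):
    P=onplane(w,[q(*p) for p in pp],zz,T)
    for p in P: v=p[:2]-N;print(zz,p[:2].round(4),np.linalg.norm(v).round(4),'phi',round((192.2-np.degrees(np.arctan2(v[1],v[0])))%360,1))
print(o['ft_force'],o['torque'],o['clock'])
E
```

```text
0.032 [0.5572 0.1067] 0.0141 phi 21.5
0.032 [0.5557 0.1072] 0.0157 phi 22.5
0.012 [0.5206 0.1128] 0.0512 phi 21.6
0.012 [0.5416 0.108 ] 0.0297 phi 19.2
[-9.74481424 -3.92846823  3.962211  ] [-1.29656115  1.35321233 -0.19499907] 30.0
```

Emit:
play_rows:
  increments: "0 0 -0.007 0.01;0 0 -0.007 0.01"

```text
clock: 30.25
position: [0.4667, 0.1617, 0.0409]
ee_rot: [-0.586, -0.377, 0.617, -0.366]
ft_force: [-16.1, -12.0, 7.2]
grip_width: 0.115
```

```bash
python3 - <<'E'
from h import *
o=get_obs();goto(o,28,.016)
w=snap('wrist','w20.png');im=w['img'];cv2.imwrite('pics/w20z.png',cv2.resize(im[0:110,240:420],None,fx=4.4,fy=4.4,interpolation=cv2.INTER_CUBIC))
E
```

```text
t 30.25 pos [0.4667 0.1617 0.0409] F [-16.1 -12.    7.2] M [-3.04  2.53 -0.64] grip 0.115
ring off nut [-0.9  4.5] z 10.7 small z 25.2 phi 39.01 axis [ 0.0667 -0.0018  0.9978]
-> shift mm [-5.2  4.8 26.2] turn -0.1921
```

View pics/w20z.png

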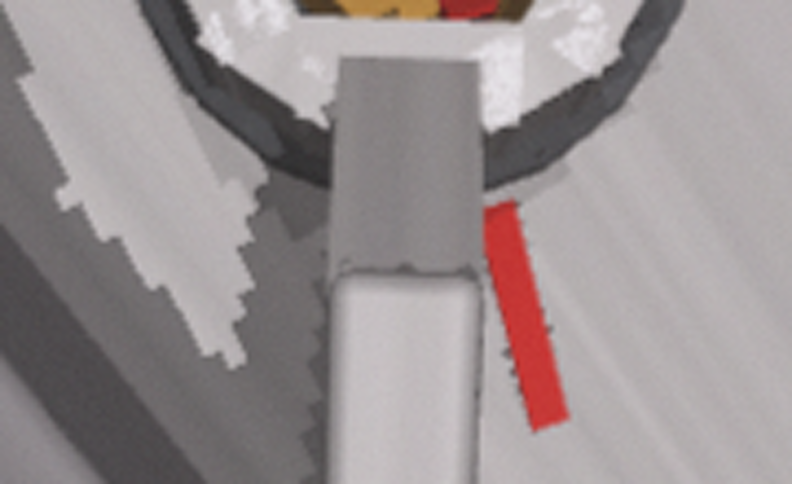

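Emit:
play_rows:
  increments: "-0.001 0 0.007 -0.04;-0.001 0 0.006 -0.04;0 0 0 0"

```text
clock: 30.6
position: [0.4609, 0.1484, 0.043]
ee_rot: [-0.569, -0.405, 0.6, -0.391]
ft_force: [-3.3, 2.5, -0.4]
grip_width: 0.113
```

```bash
python3 - <<'E'
from h import *
o=get_obs();goto(o,28,.016)
E
```

```text
t 30.6 pos [0.4609 0.1484 0.043 ] F [-3.3  2.5 -0.4] M [0.35 0.56 0.24] grip 0.113
ring off nut [-2.5  0.8] z 12.3 small z 28.0 phi 33.87 axis [ 7.000e-02 -6.000e-04  9.975e-01]
-> shift mm [-3.8  3.1 11.9] turn -0.1024
```

Emit:
play_rows:
  increments: "0 -0.001 0.003 -0.025;0 0 0 0;-0.003 0 0 0;-0.004 0 0 0;0 0 0 0"

```text
clock: 31.1
position: [0.4603, 0.1456, 0.0507]
ee_rot: [-0.564, -0.413, 0.594, -0.399]
ft_force: [0.2, 0.2, -4.3]
grip_width: 0.115
```

```bash
python3 - <<'E'
from h import *
o=get_obs();goto(o,28,.016)
w=snap('wrist','w21.png');im=w['img'];cv2.imwrite('pics/w21z.png',cv2.resize(im[0:270,240:420],None,fx=2.2,fy=2.2,interpolation=cv2.INTER_CUBIC))
E
```

```text
t 31.1 pos [0.4603 0.1456 0.0507] F [ 0.2  0.2 -4.3] M [0.24 0.08 0.02] grip 0.115
ring off nut [-1.8  1.1] z 20.1 small z 35.5 phi 32.24 axis [6.830e-02 1.000e-04 9.977e-01]
-> shift mm [4.1 2.6 9. ] turn -0.074
```

View pics/w21z.png

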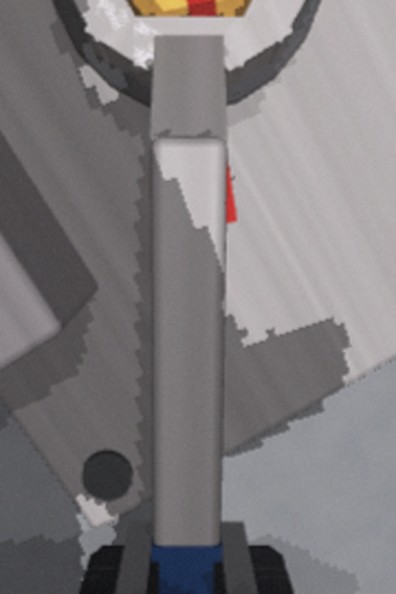

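Emit:
play_rows:
  increments: "-0.006 0 0 0;-0.01 0 0 0;-0.015 0 0 0;-0.02 0 0 0;-0.015 0 0 0;-0.008 0 0 0;0 0 0 0"

```text
clock: 31.85
position: [0.465, 0.1439, 0.131]
ee_rot: [-0.565, -0.41, 0.595, -0.399]
ft_force: [0.3, 0.4, -3.7]
grip_width: 0.112
```

```bash
python3 - <<'E'
from fit import *
o=get_obs();goto(o,28,.016);print(pose(o)[:3,0].round(4),o['joint_pos'].round(3))
c=snap('wrist','w22.png');np.save('T22.npy',pose(o));im=c['img'];cv2.imwrite('pics/w22z.png',cv2.resize(im[0:110,220:420],None,fx=4,fy=4,interpolation=cv2.INTER_CUBIC));snap('side','s22.png')
E
```

```text
t 31.9 pos [0.4648 0.1439 0.1305] F [ 0.  -0.7 -3.8] M [ 0.03 -0.14 -0.03] grip 0.113
ring off nut [ 2.5 -1.2] z 100.2 small z 115.0 phi 32.5 axis [0.0665 0.0022 0.9978]
-> shift mm [84.2  0.8  6.8] turn -0.0785
[-0.044 -0.011 -0.999] [-1.494  0.399  1.321  1.961 -0.42   1.16  -1.922]
```

View pics/w22z.png

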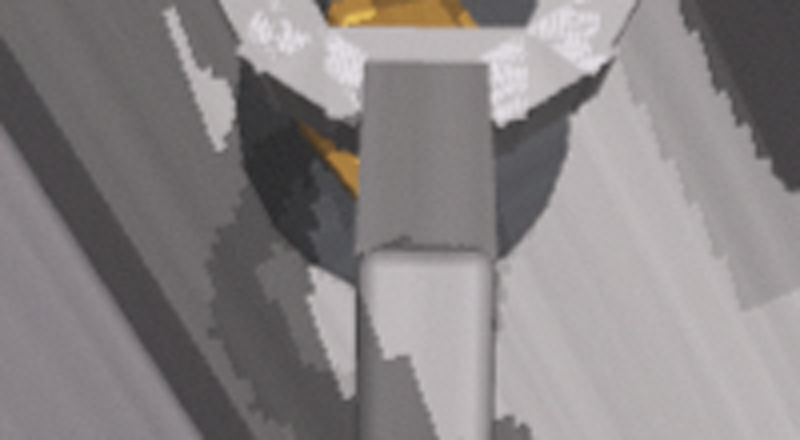

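View pics/s22.png

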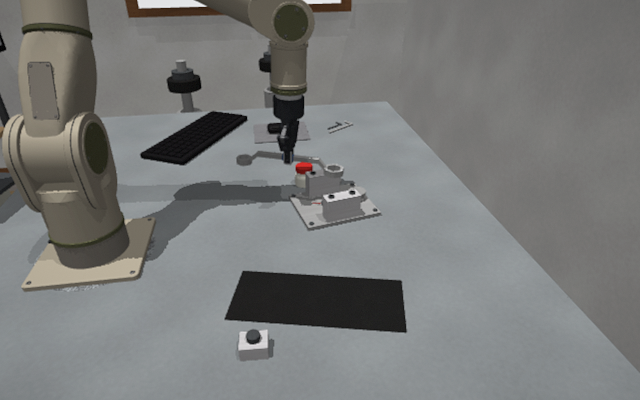

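```bash
python3 - <<'E'
from h import *
o=get_obs();delta(o,[.476,-.252,.12],-11.5)
E
```

```text
pos [0.464  0.1439 0.1293] yaw -20.18 t 32.0 F [ 0.4  0.3 -3.3] M [ 0.03 -0.04  0.02] grip 0.115
shift [0.0137 0.1481 0.3672] turn -0.1515 rows>= 7.924026774492075
```

Emit:
play_rows:
  increments: "0 0.006 0.015 0;0 0.01 0.025 0;0 0.011 0.028 0;0 0.011 0.028 0;0 0.011 0.028 0;0 0.011 0.028 0;0 0.011 0.028 0;0 0.011 0.028 0;0 0.011 0.028 0;0 0.011 0.028 0;0 0.011 0.028 -0.03;0 0.01 0.025 -0.04;0 0.007 0.02 -0.04;0 0.005 0.012 -0.04;0 0 0 0"

```text
clock: 33.5
position: [0.4635, -0.259, 0.1284]
ee_rot: [-0.526, -0.453, 0.57, -0.439]
ft_force: [-0.2, 0.1, -2.4]
grip_width: 0.115
```

```bash
python3 - <<'E'
from h import *
o=get_obs();delta(o,[.476,-.252,.1],-11.5);print(pose(o)[:3,0].round(4),o['joint_pos'].round(3))
snap('wrist','w23.png');np.save('T23.npy',pose(o))
E
```

```text
pos [ 0.4635 -0.259   0.1284] yaw -11.8 t 33.5 F [-0.2  0.1 -2.4] M [-0.   -0.08  0.04] grip 0.115
shift [ 0.0274  0.0123 -0.0104] turn -0.0053 rows>= 0.6364067025291973
[-0.061  -0.0237 -0.9979] [-0.503  0.431  1.106  1.852 -0.362  1.153 -1.045]
```

View pics/w23.png

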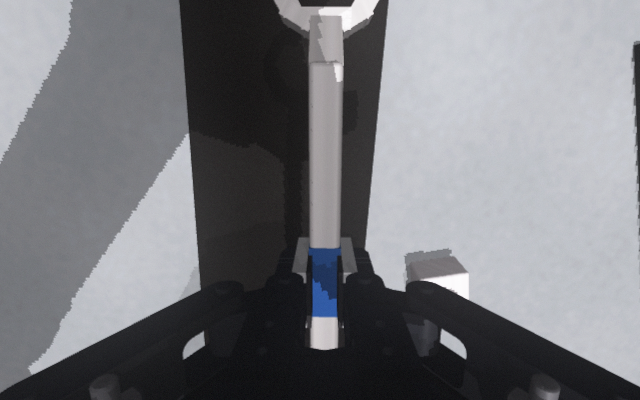

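Emit:
play_rows:
  increments: "0.01 0.006 -0.004 0;0.015 0.006 -0.004 -0.005;0.02 0.003 -0.002 0;0.02 0.002 0 0;0.012 0.002 0 0;0.005 0.001 0 0;0 0 0 0"
  squeeze: 20

```text
clock: 34.25
position: [0.482, -0.2465, 0.0349]
ee_rot: [-0.523, -0.458, 0.569, -0.439]
ft_force: [-0.4, -1.0, -2.1]
grip_width: 0.112
```

```bash
python3 - <<'E'
from h import *
o=get_obs();delta(o,[.478,-.252,.028],-11.5)
W,r,s=wr(o);print(r,s)
E
```

```text
pos [ 0.482  -0.2465  0.0349] yaw -11.23 t 34.25 F [-0.4 -1.  -2.1] M [-0.06 -0.07 -0.  ] grip 0.112
shift [ 0.0073 -0.0024  0.0059] turn 0.0047 rows>= 0.1940690264609426
[ 0.59527416 -0.2697978   0.00193687] [ 0.360806   -0.22279363  0.0223155 ]
```

Emit:
play_rows:
  increments: "0.003 -0.001 0.003 0;0.004 0 0.002 0;0.002 0 0 0;0 0 0 0"

```text
clock: 34.65
position: [0.4812, -0.252, 0.028]
ee_rot: [-0.524, -0.457, 0.567, -0.441]
ft_force: [-1.3, 1.4, 1.4]
grip_width: 0.115
```

```bash
python3 - <<'E'
from h import *
o=get_obs();delta(o,[.478,-.252,.028],-11.5)
s=snap('side','s24.png')['img'];cv2.imwrite('pics/s24z.png',cv2.resize(s[210:370,215:415],None,fx=3.7,fy=3.7,interpolation=cv2.INTER_CUBIC))
E
```

```text
pos [ 0.4812 -0.252   0.028 ] yaw -11.18 t 34.65 F [-1.3  1.4  1.4] M [ 0.41 -0.27  0.18] grip 0.115
shift [ 0.0002 -0.0032  0.0007] turn 0.0055 rows>= 0.0648206743449035
```

View pics/s24z.png

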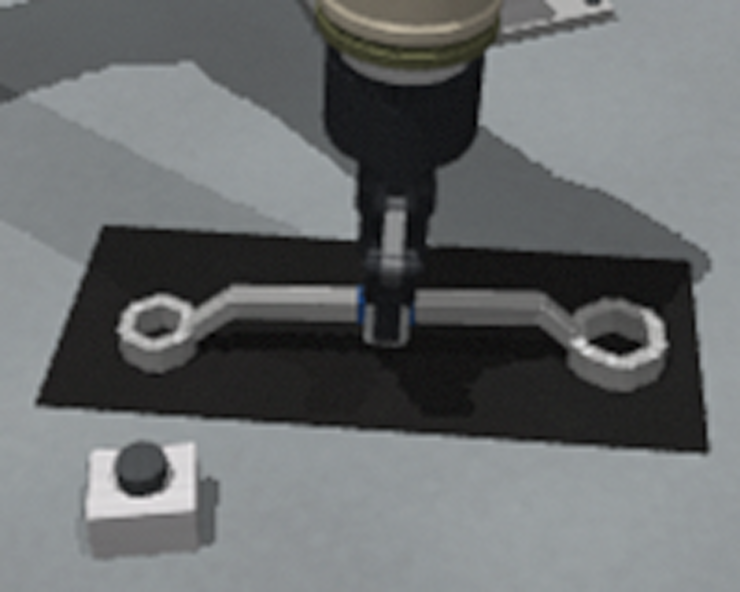

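Flat on the mat. I'll release, rise and then check the nut.

Emit:
play_rows:
  increments: "0 0 0 0;0 0 0 0;0 0 0 0;0 0 0 0;0 0 0 0;-0.01 0 0 0;-0.02 0 0 0;-0.03 0 0 0;-0.03 0 0 0;-0.03 0 0 0;-0.03 0 0 0;-0.03 0 0 0;0 0 0 0"
  hand: -1

```text
clock: 36.0
position: [0.4916, -0.2498, 0.2193]
ee_rot: [-0.525, -0.456, 0.569, -0.44]
ft_force: [0.1, -0.6, -0.2]
grip_width: 1.0
```

```bash
python3 - <<'E'
from h import *
o=get_obs();delta(o,[.4,.065,.24],12);print(o['joint_pos'].round(2))
s=snap('side','s25.png')['img'];c=snap('scene','c25.png')
E
```

```text
pos [ 0.4916 -0.2498  0.2193] yaw -11.41 t 36.0 F [ 0.1 -0.6 -0.2] M [ 0.02 -0.11 -0.07] grip 1.0
shift [-0.022  -0.153  -0.2899] turn -0.4086 rows>= 6.569769942109389
[-0.56  0.38  1.15  1.69 -0.3   1.34 -1.11]
```

View pics/s25.png

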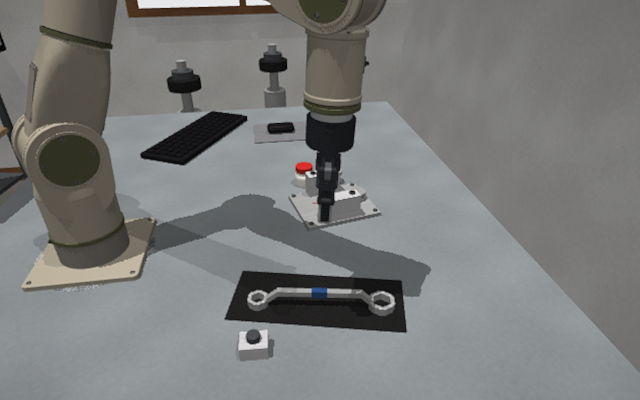

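Emit:
play_rows:
  increments: "-0.005 -0.004 -0.015 0;-0.005 -0.007 -0.027 0;0 -0.008 -0.03 0;0 -0.008 -0.03 0;0 -0.008 -0.03 0;0 -0.008 -0.03 0;0 -0.008 -0.03 0;0 -0.008 -0.03 0;0 -0.008 -0.03 0;0 -0.008 -0.025 0;0 -0.004 -0.015 0;0 0 0 0"

```text
clock: 37.3
position: [0.4619, 0.064, 0.2107]
ee_rot: [-0.519, -0.459, 0.575, -0.435]
ft_force: [-0.2, -0.6, -0.1]
grip_width: 1.001
```

```bash
python3 - <<'E'
from h import *
o=get_obs();print(o['position'],o['clock'],o['joint_pos'].round(2))
w=snap('wrist','w26.png');np.save('T26.npy',pose(o))
p=proj(w,[[.5711,.1044,.032]],pose(o))[0];print(p)
x,y=int(max(p[0]-80,0)),int(max(p[1]-60,0))
print(x,y);cv2.imwrite('pics/w26z.png',cv2.resize(w['img'][y:y+120,x:x+160],None,fx=5,fy=5,interpolation=cv2.INTER_CUBIC))
E
```

```text
[0.46186593 0.06400091 0.21074032] 37.3 [-1.35  0.07  1.18  1.88 -0.06  1.32 -1.92]
[242.23553486  51.04044122]
162 0
```

View pics/w26z.png

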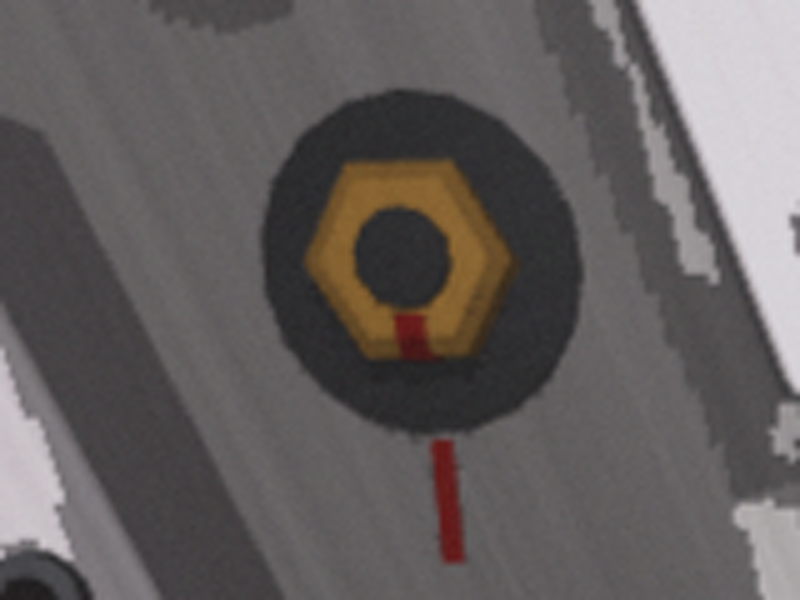

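```bash
python3 - <<'E'
from h import *
T=np.load('T26.npy');w=camera('wrist')
q=lambda x,y:(162+x/5,y/5)
im=cv2.imread('pics/w26.png');hsv=cv2.cvtColor(im,cv2.COLOR_BGR2HSV)
red=((hsv[...,0]<8)|(hsv[...,0]>172))&(hsv[...,1]>130);red[130:]=0;red[:,:200]=0;red[:,290:]=0
n,l,st,ce=cv2.connectedComponentsWithStats(red.astype(np.uint8))
for i in range(1,n):
    if st[i,4]>8: print(st[i],ce[i])
ang=lambda a,b:np.degrees(np.arctan2(*(b-a)[[1,0]]))
S=onplane(w,[q(403,257)],.035,T)[0];ws=onplane(w,[q(422,261)],.016,T)[0]
P=onplane(w,[q(443,440),q(453,562)],.012,T);Np=onplane(w,[q(409,318),q(415,345)],.032,T)
print('stud',S,'washer',ws,'plate line',ang(*P),'from stud',ang(S,P[0]),ang(S,P[1]),'nut line from stud',ang(S,Np[0]),ang(S,Np[1]))
H=onplane(w,[q(*p) for p in [(348,160),(450,162),(515,262),(470,357),(368,357),(307,258)]],.029,T)
c=H.mean(0);print('hex c',c,[round((ang(c,h)+30)%60,1) for h in H], 'edges', [round((ang(H[i],H[(i+1)%6])+90)%60,1) for i in range(6)], 'plate mod60',ang(*P)%60)
E
```

```text
[241  63   8   9  53] [243.90566038  67.01886792]
[248  88   7  24  92] [250.9673913   99.60869565]
stud [0.57044292 0.10368961 0.035     ] washer [0.57126535 0.10369629 0.016     ] plate line 169.36460718995104 from stud 169.918713235058 169.68161373518438 nut line from stud 166.77445555772428 170.21512233736425
hex c [0.5703531  0.10367602 0.029     ] [np.float64(49.0), np.float64(51.2), np.float64(48.0), np.float64(49.3), np.float64(49.9), np.float64(47.5)] edges [np.float64(47.8), np.float64(51.5), np.float64(48.9), np.float64(48.6), np.float64(48.1), np.float64(49.8)] plate mod60 49.364607189951045
```

```bash
python3 - <<'E'
from h import *
a=cv2.imread('pics/scene0.png').astype(int);b=cv2.imread('pics/c25.png').astype(int)
d=np.abs(a-b).sum(2)
for n,(x0,x1,y0,y1) in dict(jar=(368,390,150,170),roller=(393,415,168,195),bend=(160,195,248,280)).items(): print(n,d[y0:y1,x0:x1].mean().round(1),(d[y0:y1,x0:x1]>120).sum())
E
python3 - <<'E'
from h import *
c=snap('side','s27.png');s=c['img'];cv2.imwrite('pics/s27z.png',cv2.resize(s[150:370,215:425],None,fx=2.7,fy=2.7,interpolation=cv2.INTER_CUBIC))
E
```

```text
jar 28.5 35
roller 10.0 0
bend 10.2 0
```

View pics/s27z.png

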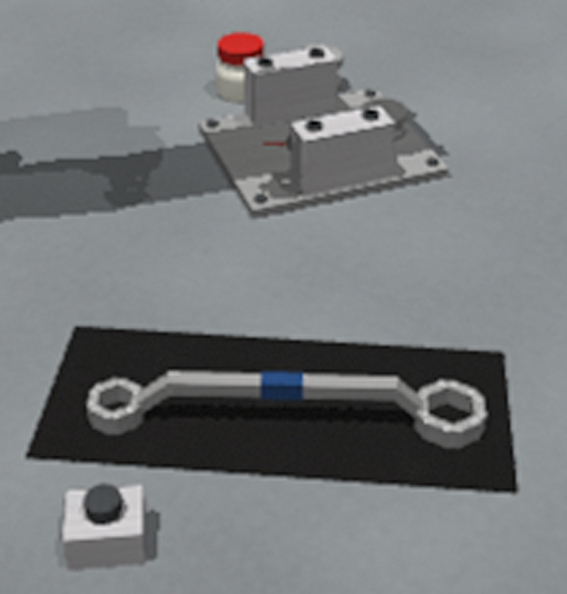

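View pics/c25.png

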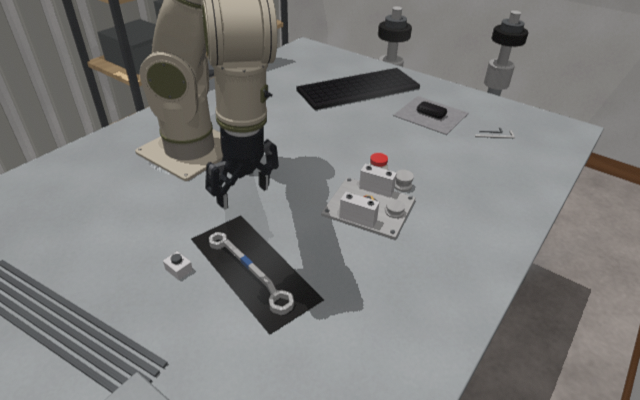

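```bash
python3 -c "
from h import *
print(workorder.hand_in(), get_obs()['clock'])"
```

```text
the job is handed in; nothing more can be done
the job is handed in; nothing more can be done
```

The nut is tight at its stop, the wrench is back flat on the mat with its rings down, and the job is handed in at about 38 s of the 61 s allowed. `hand_in` gave no verdict.

**What I did:** I turned the nut in two strokes, using only the wrench. The first took it about 34°. The second took it to the stop, where the wrist force climbed to about 20 N with no further turn of the nut.

**What went wrong on the way:**
- **Wrench slipped:** on the first lift-off the ring dragged on the nut and the wrench tipped about 14° in the jaws. I laid it on the mat, straightened the tool and gripped it again. On the second lift I eased the load off first and it came away cleanly.
- **Tool drifted off vertical:** it tilted by up to about 5° over the run. I corrected that once by reaching out to the arm's limit, and it had crept back to about 3.7° by the time I laid the wrench down.

**Last checks:**
- **Nut:** its flats and the red line on the plate agree to about 0.3°. Reading the nut's short red line directly scatters by about 3°.
- **Wrench:** it lies flat on the mat, within about 5 mm of where it started.
- **Bystanders:** the roller and small block match the first picture. The jar's patch of the picture differed slightly, probably because the gripper and its shadow were next to it in the first one. Its cap is at the same pixel.
- **Arm:** it ended clear of everything, with no contact force.

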